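Dim, clear and load the backlit lens inspection table

ROBOT

A 7-joint arm with a two-finger parallel gripper is mounted at the origin on the work surface. World frame = base frame: x ahead of the robot, y to its left, z up, the work surface at z = 0. Lengths are in mm, angles in rad, forces in N, time in s.
With the tool pointing down it reaches from about 425 to 875 mm from the base axis. Payload 4.7 kg.
Tool frame: the origin (TCP) lies midway between the tips of the shut fingers; the grasp point (between the pads) lies grasp_offset behind it (grasp_offset is the distance from the TCP to the grasp point, in mm); z points along the fingers, y is the line along which they close (so a half turn about z gives the same grasp; the last joint's range is limited). The gripper opens to 87 mm and grips with 3 to 60 N. Pads are 19 mm wide; open, the fingers measure 117 mm over their backs; the gripper's body (75 mm by 190 mm) begins 51 mm behind the grasp point.
Start: joints at [-1.192, 0.321, -0.07, 1.45, 0.023, 1.371, -0.057], TCP at [231.924, 607.237, 222.587] pointing down, gripper open.
Joint ranges: [-2.86, 2.86], [-0.3, 2.09], [-1.38, 1.24], [0.06, 2.45], [-1.56, 4.7], [0.09, 2.05], [-2.69, 2.69]. Speed limits (rad/s): [2.57, 2.57, 3.14, 3.14, 3.14, 3.14, 3.14].

INTERFACE

Orientations are given as a unit quaternion [w, x, y, z].
In Python, from plant import state, camera, camera_params, sign_off, grasp_offset gives the robot as it stands.
- The arm moves only by the tool servo_tool, never from a script. Its argument "commands" is a list of rows, each a list of 7 numbers: the shift along the tool's x, y, z each as a share of 20 cm, from -1 to 1, then the turn, a rotation vector about the tool's x, y, z each as a share of pi rad, from -1 to 1, then the closure, from -1 (fully open) to 1 (shut). In form: [[tx, ty, tz, rx, ry, rz, hand], ...]. A call has 1 to 12 rows; each row shifts and turns the commanded pose from where the row before left it, along the tool's axes as they then stand; what a row does not reach is not made up. A row lasts 1/8 s, in which the tool goes at most 62.5 mm and 10.7 degrees, less where a joint would pass 70% of its speed; a pose out of reach is approached as far as the arm can. A call with a number of a shift or a turn outside -1 to 1 is refused whole. A call with a gripper value outside its range is refused whole. The fingers move at their own pace and stop on an object; "grip_force" is the grip in N (left out, the last holds). Time passes only in rows, so rows that do not move let the fingers close. It gives the time, the measured TCP pose, the force, the opening and the grip force at its end, in the units of the state.
- state(): the state, without advancing time (a new reading comes with each control period).
- camera(name): name is "side" or "top"; returns the picture (384x512x3 uint8, red, green, blue); there is no depth.
- camera_params(name): a dict with "fx", "fy", "cx", "cy" (pixels), "view" (4x4, takes a point from world to camera coordinates). Camera axes: x right, y down, z forward; pixel columns grow to the right and rows downward; lengths in mm; the calibration is good to about 2 mm. A picture is of the moment at which its call begins. camera_params takes no time and is no camera call.
- sign_off(): hands the job in; it is judged then, once.
The state is a dict: "time": time; "q": joint angles; "dq": joint speeds; "effort": joint torques, N m; "eef_pos": TCP position; "ee_rot": TCP orientation; "force": force on the tool from outside, world axes, zero at the start; "ft_torque": the same for the moment, N m; "finger_gap": opening from 0.0 (shut) to 1.0 (fully open); "gripper_force": force on a finger pad.
Only numpy, scipy, OpenCV 4.12 (cv2) and the standard library are available. Lean on these libraries where they do the work, as an engineer would, in place of code of your own. Each camera call takes 0.05 s, during which the arm holds its last target. There are 200 camera calls.

TASK

Get the backlit inspection table ready for the next batch: first, before anything else, slide its dimmer fully down to off; then lift the setting plate off the glass and put it back flat on its felt-topped rest, and load every lens cell from the rubber mat onto the glass, one to a field, lying flat with the domed lens face up, turning over any that came face down. Only when all that is done with the light still off, bring the dimmer up until its line is level with the white set-point tab; leave the other things on the bench alone.

Things in the scene. Friction and masses are not known exactly. Their poses are not given: they have to be found in the camera images.
- lightbox: inspection light table, fixed, left or right of the robot: grey case 210 (own x) by 300 (own y) by 45 mm high, origin at the centre of its underside, +z up, flat top. Glass on its +x half, dark control panel on its -x half, which faces the robot within 10 deg. Glass: own x -4 to 96, own y -142 to 142 mm, parted by two strips along x, 6 mm wide, 4 mm high, at own y = -49 and 49 mm, into three fields
- field0 (a point): centre of the -y field of the glass, on its surface, 45 mm above the bench; axes as the light table's. Field 100 mm (own x) by about 90 mm (own y)
- field1 (a point): centre of the middle field of the glass, on its surface, 45 mm above the bench; axes as the light table's. Field 100 mm (own x) by about 90 mm (own y)
- field2 (a point): centre of the +y field of the glass, on its surface, 45 mm above the bench; axes as the light table's. Field 100 mm (own x) by about 90 mm (own y)
- dimmer (a joint): travel of the dimmer grip in m along the light table's own +y: 0 = fully off (end stop), 0.11 = full; friction about 2 N holds it where it is left
- dimmer_top (a point): centre of the top of the dimmer grip, a black block 20 (own x) by 26 (own y) by 24 mm high with a white line across its top; its top stands 73 mm above the bench, 28 mm above the panel, its underside 4 mm above the panel. Runs along the light table's own y at own x = -45 mm, from own y = -55 (off) to 55 mm
- preset_mark (a point): top of the white set-point tab, a flat pointer 16 mm long, 3 mm proud of the panel, in a groove at the light table's own x = -90 mm, beside the dimmer; its own y along the table is the working level for the dimmer. It cannot be moved by touch and does not obstruct
- mat: receiving mat, fixed: black rubber, 250 by 250 by 3 mm, origin at the centre of its underside; the lens cells come on it, near its four quarters (60 mm from the centre along each own axis), at least one quarter empty
- rest: rest for the setting plate, fixed: a wooden block 110 (own x) by 74 (own y) by 6 mm high with a grey felt top, origin at the centre of its underside, between the light table and the mat
- setplate: setting plate: aluminium-framed white dot-grid plate 76 (own x) by 56 (own y) by 10 mm, 0.2 kg, with an upright round knob 24 mm in diameter in its middle, gripping height 18 to 48 mm above the underside. Origin at the centre of its underside, own +z up along the knob. Starts in the middle field of the glass
- cell0: lens cell: aluminium block 64 (own x) by 54 (own y) by 30 mm (own z), 0.18 kg, origin at its centre, all four alike. Own +z points out of the lens face: domed glass sunk in a round well with a black ring, 44 mm across. The other face is flat with a flush white window 40 mm square. Nothing stands proud: it rests steadily on any face, also stood on end. Starts on the mat, yaw and way up vary; always present
- cell1: lens cell: aluminium block 64 (own x) by 54 (own y) by 30 mm (own z), 0.18 kg, origin at its centre, all four alike. Own +z points out of the lens face: domed glass sunk in a round well with a black ring, 44 mm across. The other face is flat with a flush white window 40 mm square. Nothing stands proud: it rests steadily on any face, also stood on end. Starts on the mat, yaw and way up vary; may be absent
- cell2: lens cell: aluminium block 64 (own x) by 54 (own y) by 30 mm (own z), 0.18 kg, origin at its centre, all four alike. Own +z points out of the lens face: domed glass sunk in a round well with a black ring, 44 mm across. The other face is flat with a flush white window 40 mm square. Nothing stands proud: it rests steadily on any face, also stood on end. Starts on the mat, yaw and way up vary; may be absent
- cell3: lens cell: aluminium block 64 (own x) by 54 (own y) by 30 mm (own z), 0.18 kg, origin at its centre, all four alike. Own +z points out of the lens face: domed glass sunk in a round well with a black ring, 44 mm across. The other face is flat with a flush white window 40 mm square. Nothing stands proud: it rests steadily on any face, also stood on end. Starts on the mat, yaw and way up vary; may be absent
- solvent: bystander: small bottle, 54 mm across, 130 mm tall, beyond the rest; origin at its foot
- blower: bystander: upright rubber blower bulb, 58 mm across, 100 mm tall, nearest the robot; origin at its foot
- driverpot: bystander: pot of screwdrivers, 68 mm across, 130 mm tall, at the left side; origin at its foot
- screwdish: bystander: steel dish, 70 mm across, 30 mm high, at the right side; origin at its foot
There are look-alikes about, which are no part of the job. What is shaped like the cell3 but purple or red is not meant.

How it is judged:
By the outcome, as a careful person would: the job done as asked, in the order asked, and still so for the second after the job is handed in, with the robot touching nothing.
Of cell1, cell2, cell3 only 1 to 2 are there at a start; the rules pass over those that are not, and their reading is None.
At some moment in a run one of cell0, cell1, cell2, cell3 may be knocked a few centimetres aside while the robot is not near it.
Once in a run the grip may slacken for a moment while it holds something.
It also fails if it takes over 210 s, if anything falls off the work surface, if the arm or the gripper's body presses on something with over 40 N, if the wrist force passes 120 N, or if a joint passes its speed limit or range.

## Working session

There is one attempt and no reset: what is moved stays moved. The work goes in short steps, Python scripts to look and compute and a tool call to move; the robot and the scene stay as the last step left them, time stands still between calls to the robot, and variables do not carry over. Pictures are saved under pics/ and viewed, at most 14 in all, crops included, and the job is handed in when it is done.

Besides the shell and the picture viewer there is one more tool, called after "Emit:" by a JSON object that holds its "fn" and its "kwargs", one argument or row to a line. servo_tool: Moves the arm, as the interface text tells. Its arguments: {"type":"object","properties":{"commands":{"type":"array"},"grip_force":{"type":"number"}},"required":["commands"]}

```bash
ls; mkdir -p pics; python3 - <<'E'
from plant import *
import cv2,numpy as np
for n in("top","side"):
    im=camera(n); cv2.imwrite(f"pics/{n}0.png",cv2.resize(im[:,:,::-1],(800,600),interpolation=cv2.INTER_CUBIC))
    np.save(f"pics/{n}0.npy",im)
    p=camera_params(n); print(n,p["fx"],p["fy"],p["cx"],p["cy"]); print(np.round(p["view"],3))
s=state(); print(s, grasp_offset if not callable(grasp_offset) else grasp_offset())
E
```

```text
pics
top 431.0906982906384 431.0906982906384 254.19345956005532 185.13764821960035
[[-1.300000e-02 -1.000000e+00 -8.000000e-03  2.536000e+00]
 [-9.980000e-01  1.400000e-02 -5.900000e-02  4.838550e+02]
 [ 5.900000e-02  7.000000e-03 -9.980000e-01  1.238926e+03]
 [ 0.000000e+00  0.000000e+00  0.000000e+00  1.000000e+00]]
side 413.56727729792124 413.56727729792124 263.6314786271209 189.6183593786845
[[ 7.48000e-01 -6.64000e-01 -1.10000e-02 -3.46076e+02]
 [-5.04000e-01 -5.57000e-01 -6.61000e-01  3.09068e+02]
 [ 4.32000e-01  4.99000e-01 -7.51000e-01  9.97689e+02]
 [ 0.00000e+00  0.00000e+00  0.00000e+00  1.00000e+00]]
{'time': 0.1, 'q': array([-1.19191598,  0.32175078, -0.07007925,  1.45158381,  0.0225763 ,
        1.37076531, -0.05689231]), 'dq': array([ 1.12698498e-03, -1.35325431e-03, -4.24783691e-04, -2.69256069e-03,
       -6.30247476e-04, -1.18505850e-03, -3.75403557e-05]), 'effort': array([ 1.90422420e-04, -4.92570233e+01, -4.05724263e-01, -3.13397527e+01,
       -6.43756497e-02,  3.95452953e-02,  3.41531893e-05]), 'eef_pos': array([231.74610353, 606.75020973, 221.55410919]), 'ee_rot': array([-1.20757265e-04,  1.81367611e-01,  9.83414993e-01, -8.51853797e-04]), 'force': array([-0.69794076, -0.37977658, -0.94686045]), 'ft_torque': array([-0.0473431 ,  0.00137145, -0.02052036]), 'gripper_force': 0.0, 'finger_gap': 1.0042206696873377} 18.700000000000003
```

View pics/top0.png

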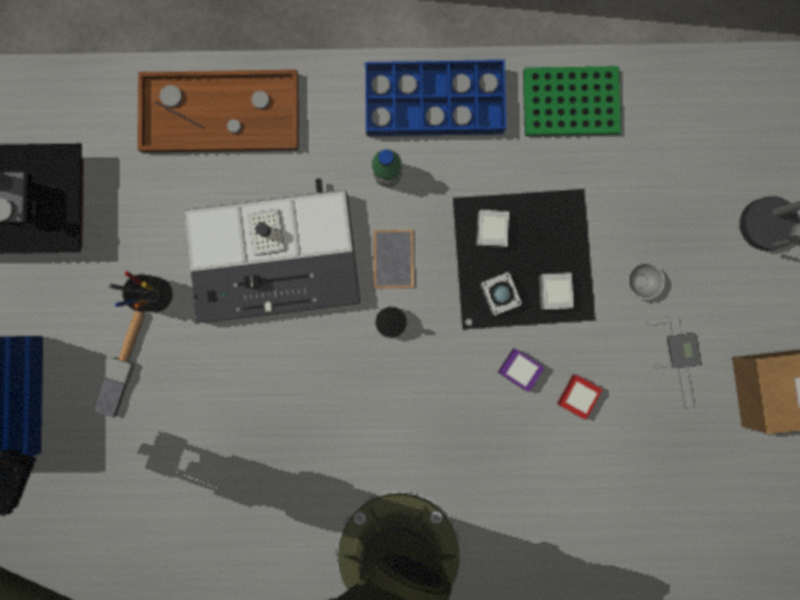

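View pics/side0.png

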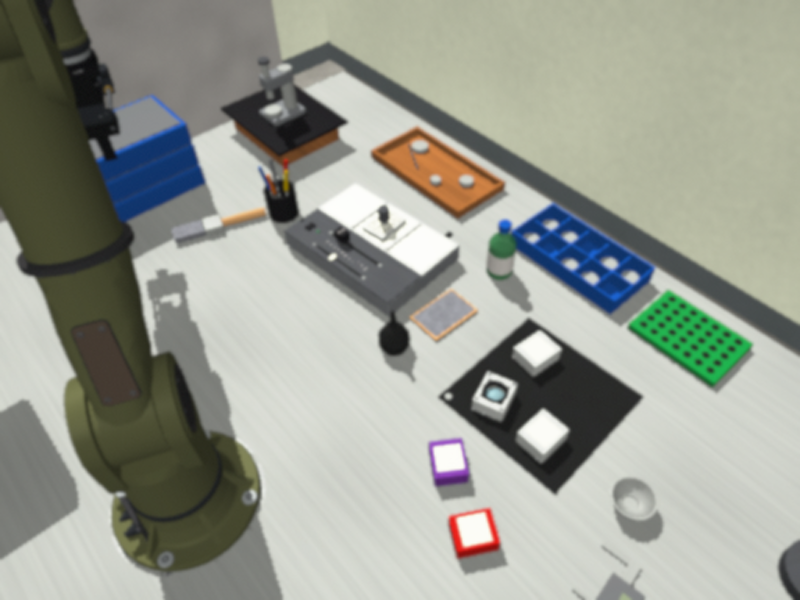

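The top view shows three cells on the black mat: (493,228) and (557,291) face down with white windows, and (502,293) face up. The purple (521,370) and red (581,397) blocks are look-alikes. The table is at (272,257), the dimmer grip at (255,282) and the set-point tab at (268,307). The rest is at (394,258). Next I'll rectify the views and confirm in a crop.

```bash
cat > h.py <<'E'
import numpy as np,cv2
from plant import *
from scipy.spatial.transform import Rotation as R
def rect(im,z,x0,x1,y0,y1,s=3,cam="top"):
    "orthophoto at height z: up=+x, left=+y, s px/mm"
    p=camera_params(cam);V=p["view"]
    U,W=np.meshgrid(np.arange(int((y1-y0)*s)),np.arange(int((x1-x0)*s)))
    P=np.stack([x1-W/s,y1-U/s,np.full(U.shape,z),np.ones(U.shape)],-1)@V.T
    u=p["fx"]*P[...,0]/P[...,2]+p["cx"];v=p["fy"]*P[...,1]/P[...,2]+p["cy"]
    return cv2.remap(im[:,:,::-1].copy(),u.astype(np.float32),v.astype(np.float32),cv2.INTER_CUBIC)
def ray(px,z,cam="top"):
    "pixel(512 scale)->world at z"
    p=camera_params(cam);V=p["view"];d=np.array([(px[0]-p["cx"])/p["fx"],(px[1]-p["cy"])/p["fy"],1])
    Rt=V[:3,:3].T;c=-Rt@V[:3,3];w=Rt@d;return c+w*(z-c[2])/w[2]
E
python3 - <<'E'
from h import *
im=np.load("pics/top0.npy")
k=800/512
for n,px,z in[("dimmer",(255,282),73),("knob",(262,229),90),("rest",(394,258),6),("mat",(524,258),3),("c",(493,228),33),("c",(502,293),33),("c",(557,291),33),("tab",(268,307),48)]:
    print(n,ray(np.array(px)/k,z).round(0))
a=rect(im,45,470,720,60,330,2.9); cv2.imwrite("pics/box.png",a)
b=rect(im,33,460,730,-320,20,2.2);cv2.imwrite("pics/mat.png",b); print(a.shape,b.shape)
E
```

```text
dimmer [497. 248.  73.]
knob [589. 232.  90.]
rest [543.   1.   6.]
mat [ 540. -243.    3.]
c [ 593. -182.   33.]
c [ 473. -196.   33.]
c [ 476. -296.   33.]
tab [453. 230.  48.]
(725, 783, 3) (594, 748, 3)
```

View pics/box.png

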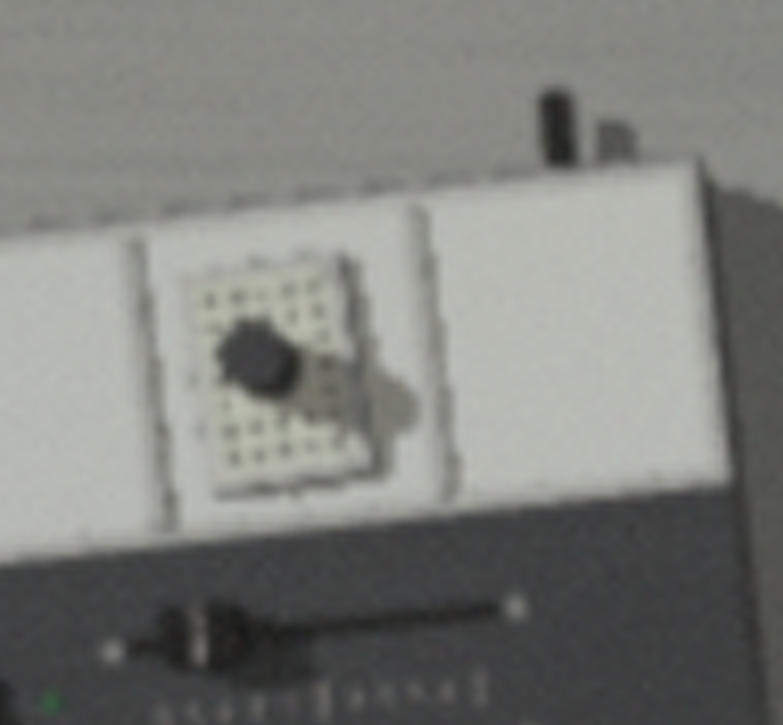

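View pics/mat.png

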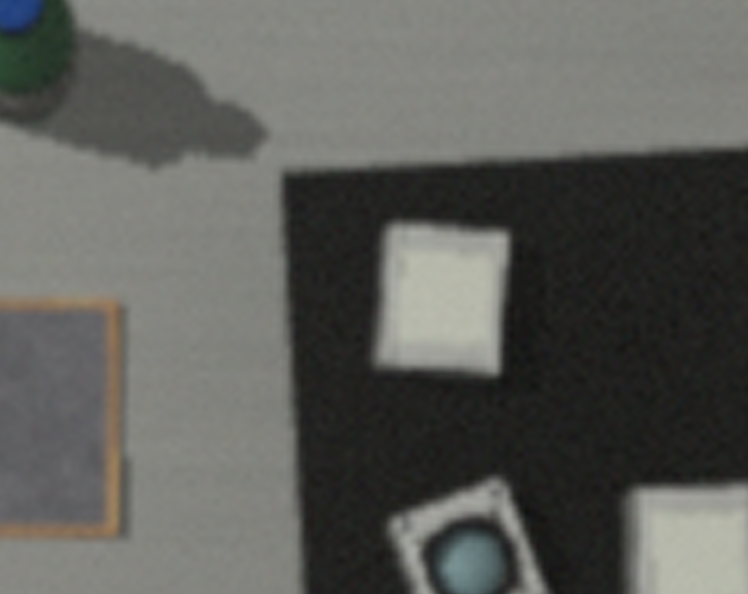

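The crops confirm the light table is turned about +6° (centre about 545, 226). The dimmer line is near (200,635) in the crop, and the plate lies in the middle field with its knob upright. On the mat are two face-down cells and one face-up cell, all aluminium.

First I'll turn the tool and move above the dimmer.

Emit:
{"fn": "servo_tool", "kwargs": {
  "commands": [
    [0,0,0,0,0,-0.0502,-1],
    [0,0,0,0,0,-0.0502,-1],
    [0,0,0,0,0,-0.0502,-1],
    [-0.142,-0.237,0,0,0,0,-1],
    [-0.142,-0.237,0,0,0,0,-1],
    [-0.142,-0.237,0,0,0,0,-1],
    [-0.142,-0.237,0,0,0,0,-1],
    [-0.142,-0.237,0,0,0,0,-1],
    [-0.142,-0.237,0,0,0,0,-1],
    [-0.142,-0.237,0,0,0,0,-1],
    [-0.142,-0.237,0,0,0,0,-1],
    [0,0,0.25,0,0,0,-1]
  ],
  "grip_force": 10
}}

```text
time: 1.6
eef_pos: [504.9, 250.4, 175.8]
ee_rot: [0.005, -0.049, 0.999, 0.001]
force: [0.6, 1.0, -0.1]
finger_gap: 1.005
gripper_force: 0.0
```

```bash
cat >> h.py <<'E'
def dl(pos,yaw=None,tilt=None):
    "shift to pos (tool axes, share of 20cm) AFTER turning tool y to azimuth yaw(deg) ; prints turn share about tool z"
    s=state();q=s["ee_rot"];r=R.from_quat([q[1],q[2],q[3],q[0]]);M=r.as_matrix()
    az=np.degrees(np.arctan2(M[1,1],M[0,1]));t=0
    if yaw is not None:
        t=(yaw-az+90)%180-90; r=R.from_euler('z',t,degrees=True)*r
    print("az %.1f z-axis"%az,M[:,2].round(3),"pos",s["eef_pos"].round(1),"turn share rz %.4f"%(-t/180),"shift",(r.inv().apply(np.array(pos)-s["eef_pos"])/200).round(4),"t",round(s["time"],2))
def snap(n,cam="top"):
    im=camera(cam);np.save(f"pics/{n}.npy",im);return im
E
python3 - <<'E'
from h import *
s=state();print(s["q"].round(3),s["force"].round(1))
dl((499,255,50),96.2)
k=1.5625
for n,px,z in[("pot",(143,293),60),("blower",(391,322),70),("solv",(387,165),110)]:print(n,ray(np.array(px)/k,z).round())
im=snap("d1");cv2.imwrite("pics/d1.png",np.hstack([cv2.resize(im[130:210,100:250,::-1],None,fx=2.6,fy=2.6),cv2.resize(snap("d1s","side")[110:190,170:320,::-1],None,fx=2.6,fy=2.6)]))
E
```

```text
[-0.652  0.157  0.158  1.748 -0.024  1.229  1.182] [ 0.6  1.  -0.1]
az 95.7 z-axis [ 0.009  0.002 -1.   ] pos [504.9 250.4 175.8] turn share rz -0.0030 shift [0.033  0.0251 0.6287] t 1.6
pot [481. 453.  60.]
blower [423.   7.  70.]
solv [695.  10. 110.]
```

View pics/d1.png

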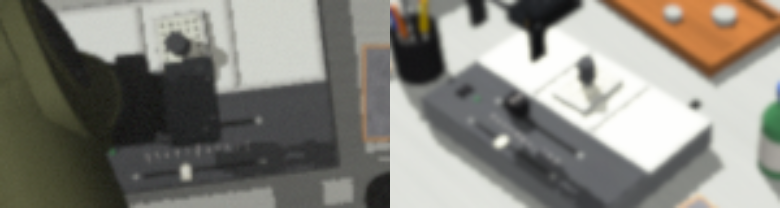

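The view shows the open fingers above the dimmer, with the panel clear beneath. I'll go down and grip it.

Emit:
{"fn": "servo_tool", "kwargs": {
  "commands": [
    [0.01,0.005,0.2,0,0,0,-1],
    [0.01,0.005,0.2,0,0,0,-1],
    [0,0,0.1,0,0,0,-1],
    [0,0,0.08,0,0,0,-1],
    [0,0,0,0,0,0,1],
    [0,0,0,0,0,0,1],
    [0,0,0,0,0,0,1],
    [0,0,0,0,0,0,1],
    [0,0,0,0,0,0,1]
  ],
  "grip_force": 10
}}

```text
time: 2.82
eef_pos: [494.8, 256.5, 56.9]
ee_rot: [0.0, -0.054, 0.999, 0.0]
force: [0.5, -0.2, 0.2]
finger_gap: 0.518
gripper_force: 0.0
```

```bash
python3 - <<'E'
from h import *
dl((499,255,50),96.2);s=state();print(s["finger_gap"]*87,s["gripper_force"],s["force"])
im=snap("d2s","side");cv2.imwrite("pics/d2.png",cv2.resize(im[100:190,160:330,::-1],None,fx=4,fy=4))
E
```

```text
az 96.2 z-axis [ 0.001  0.    -1.   ] pos [494.8 256.5  56.9] turn share rz 0.0000 shift [-0.0201 -0.0096  0.0346] t 2.83
45.07455917777204 0.0 [ 0.49550019 -0.20643097  0.20081597]
```

View pics/d2.png

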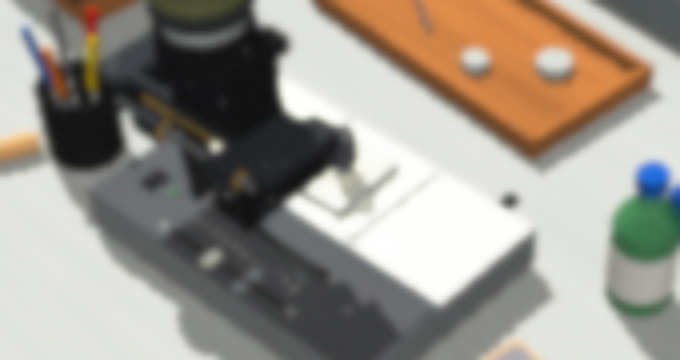

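The fingers straddle the dimmer but are still closing. I'll lower a little and finish the grip.

Emit:
{"fn": "servo_tool", "kwargs": {
  "commands": [
    [-0.01,0,0.02,0,0,0,1],
    [0,0,0,0,0,0,1],
    [0,0,0,0,0,0,1],
    [0,0,0,0,0,0,1],
    [0,0,0,0,0,0,1]
  ],
  "grip_force": 10
}}

```text
time: 3.5
eef_pos: [496.9, 256.0, 52.1]
ee_rot: [0.0, -0.054, 0.999, -0.0]
force: [3.8, -1.2, -6.7]
finger_gap: 0.296
gripper_force: 10.0
```

```bash
python3 - <<'E'
from h import *
dl((499,255,50),96.2);s=state();print(s["finger_gap"]*87,s["gripper_force"],s["force"])
E
```

```text
az 96.2 z-axis [ 0.    -0.001 -1.   ] pos [496.9 256.   52.1] turn share rz -0.0001 shift [-0.0101 -0.0063  0.0106] t 3.5
25.776976951722574 9.998770952224731 [ 3.81870069 -1.1501475  -6.74363994]
```

Emit:
{"fn": "servo_tool", "kwargs": {
  "commands": [
    [0,-0.1,0,0,0,0,1],
    [0,-0.1,0,0,0,0,1],
    [0,-0.1,0,0,0,0,1],
    [0,-0.1,0,0,0,0,1],
    [0,-0.02,0,0,0,0,1],
    [0,-0.02,0,0,0,0,1],
    [0,-0.01,0,0,0,0,1],
    [0,0,0,0,0,0,1]
  ]
}}

```text
time: 4.5
eef_pos: [506.4, 168.6, 52.1]
ee_rot: [0.0, -0.055, 0.999, 0.001]
force: [5.4, 1.1, -10.0]
finger_gap: 0.297
gripper_force: 10.0
```

Emit:
{"fn": "servo_tool", "kwargs": {
  "commands": [
    [0,-0.01,0,0,0,0,1],
    [0,-0.01,0,0,0,0,1],
    [0,0,0,0,0,0,1]
  ]
}}

```text
time: 4.88
eef_pos: [506.8, 165.0, 52.2]
ee_rot: [0.0, -0.055, 0.998, 0.001]
force: [4.8, 2.5, -9.7]
finger_gap: 0.297
gripper_force: 10.0
```

Emit:
{"fn": "servo_tool", "kwargs": {
  "commands": [
    [0,-0.01,0,0,0,0,1],
    [0,-0.01,0,0,0,0,1],
    [0,0,0,0,0,0,1]
  ]
}}

```text
time: 5.25
eef_pos: [506.7, 164.9, 52.2]
ee_rot: [0.001, -0.056, 0.998, 0.003]
force: [4.9, 9.2, -11.9]
finger_gap: 0.3
gripper_force: 10.0
```

The dimmer is on its off stop: the position holds while the force rises. I'll release, rise and move over the knob.

Emit:
{"fn": "servo_tool", "kwargs": {
  "commands": [
    [0,0.015,0,0,0,0,-1],
    [0,0,0,0,0,0,-1],
    [0,0,0,0,0,0,-1],
    [0,0,0,0,0,0,-1],
    [0,0,-0.2,0,0,0,-1],
    [0,0,-0.25,0,0,0,-1],
    [-0.11,0.08,0,0,0,0,-1],
    [-0.11,0.08,0,0,0,0,-1],
    [-0.11,0.08,0,0,0,0,-1],
    [-0.11,0.05,0,0,0,0,-1],
    [0,0,0,0,0,0,-1],
    [0,0,0,0,0,0,-1]
  ]
}}

```text
time: 6.75
eef_pos: [587.5, 228.5, 142.3]
ee_rot: [-0.001, -0.054, 0.999, -0.0]
force: [0.4, -0.4, 0.2]
finger_gap: 1.005
gripper_force: 0.0
```

```bash
python3 - <<'E'
from h import *
dl((590,232,61),97);s=state();print(s["finger_gap"]*87)
im=snap("p1s","side");cv2.imwrite("pics/p1.png",cv2.resize(im[100:190,160:330,::-1],None,fx=4,fy=4))
r=np.load("pics/top0.npy");a=rect(r,6,450,640,-80,80,3);h=cv2.cvtColor(a,cv2.COLOR_BGR2HSV)
m=((h[...,1]>70)&(h[...,0]<25)).astype(np.uint8);c=max(cv2.findContours(cv2.morphologyEx(m,3,np.ones((15,15))),0,2)[0],key=cv2.contourArea)
b=cv2.minAreaRect(c);print("rest",640-b[0][1]/3,80-b[0][0]/3,np.array(b[1])/3,b[2])
E
```

```text
az 96.2 z-axis [-0.001 -0.001 -1.   ] pos [587.5 228.5 142.3] turn share rz -0.0046 shift [-0.0151  0.0163  0.4065] t 6.75
87.4187332466327
rest 543.1666768391927 3.333338419596359 [109.66664632  75.99998983] 90.0
```

View pics/p1.png

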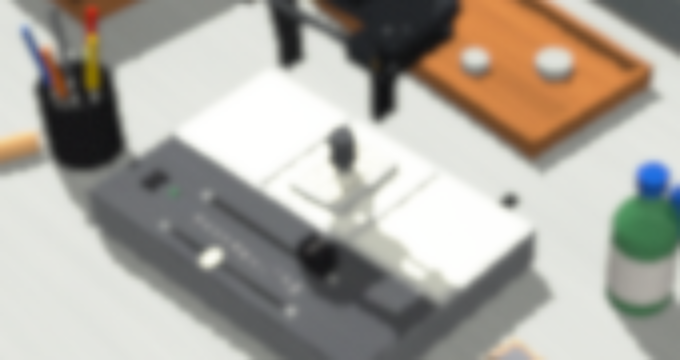

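The dimmer now sits at the off end of its slot, (318,255) in the crop, and the knob is at (343,150) between the fingers. Descend and grip the knob.

Emit:
{"fn": "servo_tool", "kwargs": {
  "commands": [
    [-0.015,0.016,0.1,0,0,-0.004,-1],
    [0,0,0.15,0,0,0,-1],
    [0,0,0.1,0,0,0,-1],
    [0,0,0.05,0,0,0,1],
    [0,0,0,0,0,0,1],
    [0,0,0,0,0,0,1],
    [0,0,0,0,0,0,1],
    [0,0,0,0,0,0,1],
    [0,0,0,0,0,0,1],
    [0,0,0,0,0,0,1],
    [0,0,0,0,0,0,1],
    [0,0,0,0,0,0,1]
  ],
  "grip_force": 35
}}

```text
time: 8.3
eef_pos: [590.8, 232.7, 62.7]
ee_rot: [0.0, -0.06, 0.998, -0.0]
force: [-0.0, 0.0, 1.3]
finger_gap: 0.264
gripper_force: 35.0
```

Emit:
{"fn": "servo_tool", "kwargs": {
  "commands": [
    [0,0,0,0,0,0,1],
    [0,0,0,0,0,0,1]
  ]
}}

```text
time: 8.55
eef_pos: [590.8, 232.8, 62.7]
ee_rot: [0.0, -0.06, 0.998, -0.0]
force: [0.1, -0.9, 1.7]
finger_gap: 0.267
gripper_force: 35.0
```

```bash
python3 - <<'E'
from h import *
dl((543,2,80),90);s=state();print(s["finger_gap"]*87,s["gripper_force"],s["force"].round(1))
E
```

```text
az 96.9 z-axis [ 0. -0. -1.] pos [590.8 232.8  62.7] turn share rz 0.0385 shift [ 0.2389 -1.1538 -0.0865] t 8.55
23.25889447211591 34.99975581653416 [ 0.1 -0.9  1.7]
```

Emit:
{"fn": "servo_tool", "kwargs": {
  "commands": [
    [0,0,-0.1,0,0,0,1],
    [0,0,-0.2,0,0,0,1],
    [0,0,0,0,0,0.0385,1],
    [0.04,-0.19,0,0,0,0,1],
    [0.04,-0.19,0,0,0,0,1],
    [0.04,-0.19,0,0,0,0,1],
    [0.04,-0.19,0,0,0,0,1],
    [0.04,-0.19,0,0,0,0,1],
    [0.04,-0.19,0,0,0,0,1],
    [0,-0.01,0,0,0,0,1],
    [0,0,0.2,0,0,0,1],
    [0,0,0.1,0,0,0,1]
  ]
}}

```text
time: 10.05
eef_pos: [542.1, 4.0, 61.7]
ee_rot: [-0.001, -0.0, 1.0, 0.0]
force: [0.5, -0.1, -1.6]
finger_gap: 0.263
gripper_force: 35.0
```

```bash
python3 - <<'E'
from h import *
dl((543,2,25),90);s=state();print(s["finger_gap"]*87,s["gripper_force"],s["force"].round(1))
im=snap("p2s","side");cv2.imwrite("pics/p2.png",np.hstack([cv2.resize(im[160:260,210:350,::-1],None,fx=2.8,fy=2.8),cv2.resize(snap("p2t")[110:210,190:330,::-1],None,fx=2.8,fy=2.8)]))
E
```

```text
az 90.0 z-axis [-0.001  0.001 -1.   ] pos [542.1   4.   61.7] turn share rz 0.0002 shift [-0.0047 -0.0099  0.1837] t 10.05
22.89873102890369 34.99986927956343 [ 0.5 -0.1 -1.6]
```

View pics/p2.png

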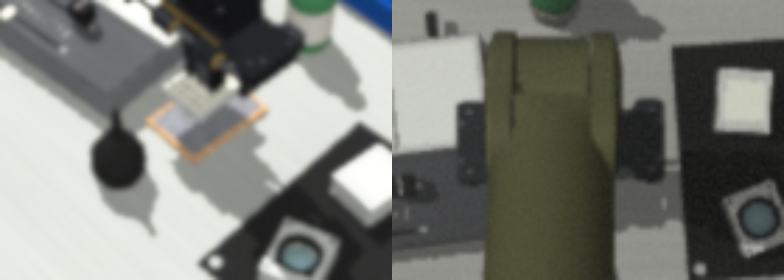

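The plate hangs over the rest at (205,90) in the side crop and is well aligned. Lower it.

Emit:
{"fn": "servo_tool", "kwargs": {
  "commands": [
    [0,-0.01,0.1,0,0,0,1],
    [0,0,0.06,0,0,0,1],
    [0,0,0.02,0,0,0,1],
    [0,0,0.005,0,0,0,1],
    [0,0,0,0,0,0,1]
  ]
}}

```text
time: 10.78
eef_pos: [543.2, 1.0, 26.2]
ee_rot: [0.001, -0.0, 1.0, 0.0]
force: [0.6, -0.4, -1.6]
finger_gap: 0.266
gripper_force: 35.0
```

Emit:
{"fn": "servo_tool", "kwargs": {
  "commands": [
    [0,0,0.008,0,0,0,1],
    [0,0,0.006,0,0,0,1],
    [0,0,0,0,0,0,1]
  ]
}}

```text
time: 11.15
eef_pos: [543.0, 0.9, 23.6]
ee_rot: [0.0, 0.0, 1.0, 0.0]
force: [-2.7, 0.2, 5.3]
finger_gap: 0.265
gripper_force: 35.0
```

Emit:
{"fn": "servo_tool", "kwargs": {
  "commands": [
    [0,0,0,0,0,0,-1],
    [0,0,0,0,0,0,-1],
    [0,0,0,0,0,0,-1],
    [0,0,0,0,0,0,-1],
    [0,0,-0.25,0,0,0,-1],
    [0,0,-0.25,0,0,0,-1],
    [0,0,-0.1,0,0,0,-1],
    [0,0,0,0,0,0,-1]
  ]
}}

```text
time: 12.15
eef_pos: [544.0, 0.9, 144.5]
ee_rot: [0.002, -0.0, 1.0, 0.0]
force: [0.3, -1.2, -1.4]
finger_gap: 0.99
gripper_force: 0.0
```

```bash
cat >> h.py <<'E'
def cells(im,z=33):
    "rects on the mat: centre world xy, size, azimuth of long side, mean centre grey"
    s=3;x1,y1=690,-100;a=rect(im,z,400,x1,-390,y1,s);g=cv2.GaussianBlur(cv2.cvtColor(a,cv2.COLOR_BGR2GRAY),(7,7),0)
    x,y=np.meshgrid(np.arange(a.shape[1]),np.arange(a.shape[0]))
    m=(g>105).astype(np.uint8)
    for c in cv2.findContours(m,cv2.RETR_EXTERNAL,2)[0]:
        A=cv2.contourArea(c)/s/s
        if 1800<A<5500:
            b=cv2.minAreaRect(c);P=cv2.boxPoints(b);P=np.stack([x1-P[:,1]/s,y1-P[:,0]/s],1)
            e=[P[1]-P[0],P[2]-P[1]];e=max(e,key=np.linalg.norm)
            u,v=map(int,b[0]);print("cell",P.mean(0).round(1),"size",np.sort(np.array(b[1])/s).round(1),"long az %.1f"%(np.degrees(np.arctan2(e[1],e[0]))%180),"grey",g[v-15:v+15,u-15:u+15].mean().round())
E
python3 - <<'E'
from h import *
im=snap("m1");cells(im);cells(np.load("pics/top0.npy"));dl((473,-196,200))
cv2.imwrite("pics/m1.png",np.hstack([cv2.resize(im[110:215,190:390,::-1],None,fx=2,fy=2),cv2.resize(snap("m1s","side")[160:290,200:400,::-1],None,fx=1.62*1,fy=1.62)[:210]]))
E
```

```text
cell [ 424.3 -214.5] size [ 48. 229.] long az 90.0 grey 35.0
cell [ 477.7 -296.8] size [54.  63.2] long az 2.3 grey 128.0
cell [ 594.7 -180.9] size [57.  66.1] long az 175.4 grey 201.0
az 90.0 z-axis [ 0.001  0.    -1.   ] pos [542.8   0.9 142.8] turn share rz 0.0000 shift [ 0.349  -0.9845 -0.2866] t 12.2
```

View pics/m1.png

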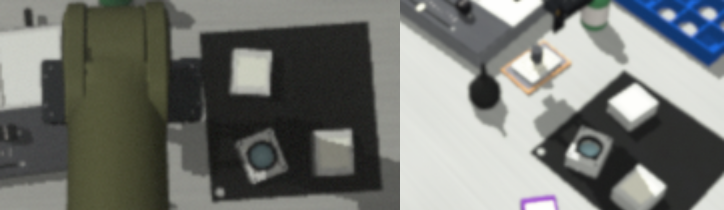

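The plate lies flat on its rest (535,65). On the mat the face-up cell is at (262,155), with face-down cells at (250,72) and (332,152), partly in the arm's shadow. I'll tighten the detector.

```bash
sed -i 's/x1,y1=690,-100;a=rect(im,z,400,x1,-390,y1,s)/x1,y1=660,-130;a=rect(im,z,436,x1,-358,y1,s)/; s/g>105/g>80/' h.py
python3 - <<'E'
from h import *
for n in("top0","m1"):print(n);cells(np.load(f"pics/{n}.npy"))
E
```

```text
top0
cell [ 476.5 -294.8] size [60.2 66.8] long az 2.3 grey 182.0
cell [ 473.4 -193.1] size [58.2 66.8] long az 20.6 grey 125.0
cell [ 594.7 -180.7] size [58.3 67.4] long az 175.4 grey 182.0
m1
cell [ 477.4 -296.6] size [56.2 66. ] long az 2.5 grey 128.0
cell [ 472.6 -192.8] size [57.4 66.1] long az 19.9 grey 86.0
cell [ 594.7 -180.8] size [59.  68.2] long az 175.5 grey 201.0
```

Emit:
{"fn": "servo_tool", "kwargs": {
  "commands": [
    [0,0,0,0,0,-0.0555,-1],
    [0,0,0,0,0,-0.0555,-1],
    [0.133,-0.16,0,0,0,0,-1],
    [0.133,-0.16,0,0,0,0,-1],
    [0.133,-0.16,0,0,0,0,-1],
    [0.133,-0.16,0,0,0,0,-1],
    [0.133,-0.16,0,0,0,0,-1],
    [0,0,0.2,0,0,0,-1],
    [0,0,0.2,0,0,0,-1],
    [0,0,0,0,0,0,-1],
    [0,0,0,0,0,0,-1]
  ]
}}

```text
time: 13.62
eef_pos: [472.6, -195.1, 63.1]
ee_rot: [-0.0, -0.174, 0.985, -0.0]
force: [0.5, -0.3, -0.1]
finger_gap: 0.998
gripper_force: 0.0
```

```bash
python3 - <<'E'
from h import *
dl((473.5,-194.5,8),110)
cv2.imwrite("pics/g1.png",cv2.resize(snap("g1","side")[195:310,250:410,::-1],None,fx=4,fy=4))
E
```

```text
az 110.0 z-axis [-0. -0. -1.] pos [ 472.6 -195.1   63.1] turn share rz -0.0001 shift [-0.0055  0.0013  0.2754] t 13.62
```

View pics/g1.png

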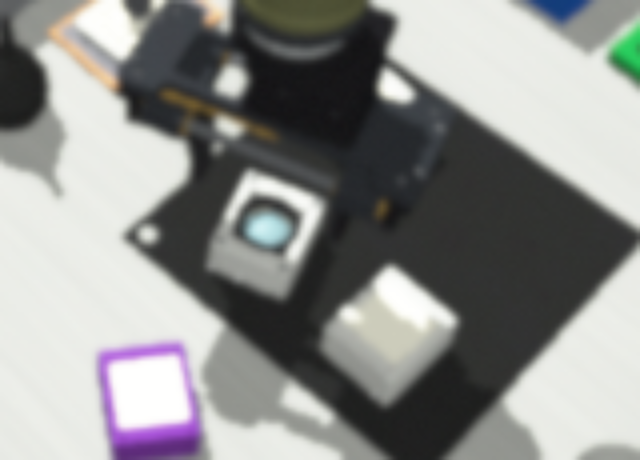

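The fingers straddle the face-up cell, which is at (268,230). Descend and grip.

Emit:
{"fn": "servo_tool", "kwargs": {
  "commands": [
    [0,0,0.15,0,0,0,-1],
    [0,0,0.1,0,0,0,-1],
    [0,0,0.025,0,0,0,1],
    [0,0,0,0,0,0,1],
    [0,0,0,0,0,0,1],
    [0,0,0,0,0,0,1],
    [0,0,0,0,0,0,1],
    [0,0,0,0,0,0,1],
    [0,0,0,0,0,0,1]
  ],
  "grip_force": 40
}}

```text
time: 14.8
eef_pos: [473.2, -195.4, 8.7]
ee_rot: [0.001, -0.173, 0.985, -0.0]
force: [-0.9, 0.0, 5.8]
finger_gap: 0.618
gripper_force: 40.0
```

```bash
python3 - <<'E'
from h import *
dl((580.7,325.9,200),96.2);print(state()["finger_gap"]*87)
E
```

```text
az 110.0 z-axis [ 0.002 -0.    -1.   ] pos [ 473.2 -195.4    8.7] turn share rz 0.0765 shift [-0.8173  2.5323 -0.9579] t 14.8
53.747450214193385
```

Emit:
{"fn": "servo_tool", "kwargs": {
  "commands": [
    [0,0,-0.15,0,0,0,1],
    [0,0,-0.3,0,0,0,1],
    [0,0,-0.3,0,0,0.0383,1],
    [0,0,0,0,0,0.0383,1],
    [-0.082,0.253,0,0,0,0,1],
    [-0.082,0.253,0,0,0,0,1],
    [-0.082,0.253,0,0,0,0,1],
    [-0.082,0.253,0,0,0,0,1],
    [-0.082,0.253,0,0,0,0,1],
    [-0.082,0.253,0,0,0,0,1],
    [-0.082,0.253,0,0,0,0,1],
    [-0.082,0.253,0,0,0,0,1]
  ]
}}

```text
time: 16.3
eef_pos: [558.6, 223.0, 156.8]
ee_rot: [-0.001, -0.054, 0.999, -0.0]
force: [1.2, -0.6, -1.3]
finger_gap: 0.614
gripper_force: 40.0
```

Emit:
{"fn": "servo_tool", "kwargs": {
  "commands": [
    [-0.082,0.253,0,0,0,0,1],
    [-0.082,0.253,0,0,0,0,1],
    [0,0,0.2,0,0,0,1],
    [0,0,0.2,0,0,0,1],
    [0,0,0,0,0,0,1],
    [0,0,0,0,0,0,1]
  ]
}}

```text
time: 17.05
eef_pos: [581.4, 325.9, 78.8]
ee_rot: [0.0, -0.054, 0.999, 0.0]
force: [0.0, 0.0, -0.7]
finger_gap: 0.617
gripper_force: 40.0
```

```bash
python3 - <<'E'
from h import *
dl((580.7,325.9,51),96.2);s=state();print(s["finger_gap"]*87,s["gripper_force"],s["force"].round(1));cells(snap("m2"))
E
```

```text
az 96.2 z-axis [ 0.001  0.001 -1.   ] pos [581.4 325.9  78.8] turn share rz -0.0002 shift [0.0038 0.0003 0.1392] t 17.05
53.65711926048056 39.99076645821333 [ 0.   0.  -0.7]
cell [ 476.6 -294.5] size [61.9 67.8] long az 2.3 grey 212.0
cell [ 594.8 -180.7] size [59.6 68.8] long az 175.7 grey 213.0
```

Emit:
{"fn": "servo_tool", "kwargs": {
  "commands": [
    [0,0,0.1,0,0,0,1],
    [0,0,0.03,0,0,0,1],
    [0,0,0.008,0,0,0,1],
    [0,0,0.003,0,0,0,1],
    [0,0,0,0,0,0,1]
  ]
}}

```text
time: 17.73
eef_pos: [580.6, 325.6, 50.6]
ee_rot: [-0.0, -0.054, 0.999, -0.0]
force: [-2.8, -1.2, 5.4]
finger_gap: 0.614
gripper_force: 40.0
```

The cell is touching the glass. Release part-way, rise and head back towards the mat.

Emit:
{"fn": "servo_tool", "kwargs": {
  "commands": [
    [0,0,0,0,0,0,-0.65],
    [0,0,0,0,0,0,-0.65],
    [0,0,0,0,0,0,-0.65],
    [0,0,-0.25,0,0,0,-0.65],
    [0,0,-0.3,0,0,0,-1],
    [0.03,-0.27,0,0,0,0,-1],
    [0.03,-0.27,0,0,0,0,-1],
    [0.03,-0.27,0,0,0,0,-1],
    [0.03,-0.27,0,0,0,0,-1],
    [0.03,-0.27,0,0,0,0,-1],
    [0.03,-0.27,0,0,0,0,-1],
    [0.0,-0.27,0,0,0,0,-1]
  ]
}}

```text
time: 19.23
eef_pos: [585.6, -55.6, 159.8]
ee_rot: [0.0, -0.054, 0.999, 0.0]
force: [0.5, -0.0, 1.0]
finger_gap: 0.997
gripper_force: 0.0
```

```bash
python3 - <<'E'
from h import *
im=snap("m3");cells(im)
a=rect(im,60,470,690,60,400,2);print(cv2.imwrite("pics/m3b.png",a))
dl((597,-183,140),85.5);print(state()["q"].round(2))
E
```

```text
cell [ 475.6 -294.4] size [60.6 65.3] long az 2.0 grey 163.0
cell [ 595.1 -181. ] size [57.7 67. ] long az 174.5 grey 85.0
True
az 95.6 z-axis [ 0.002 -0.007 -1.   ] pos [585.7 -66.3 160.1] turn share rz 0.0562 shift [-0.1022 -0.5764  0.1044] t 19.27
[-0.22  0.23  0.33  1.7  -0.07  1.22  1.79]
```

Emit:
{"fn": "servo_tool", "kwargs": {
  "commands": [
    [0,0,0,0,0,0.056,-1],
    [-0.019,-0.192,0,0,0,0,-1],
    [-0.019,-0.192,0,0,0,0,-1],
    [-0.019,-0.192,0,0,0,0,-1],
    [0,0,0.15,0,0,0,-1],
    [0,0,0.15,0,0,0,-1],
    [0,0,0,0,0.0556,0,-1],
    [0,0,0,0,0.0556,0,-1],
    [0,0,0,0,0.0556,0,-1],
    [0,0,0,0,0,0,-1]
  ]
}}

```text
time: 20.52
eef_pos: [589.3, -168.1, 92.1]
ee_rot: [-0.264, 0.032, 0.964, 0.009]
force: [-0.7, 1.4, -0.8]
finger_gap: 1.001
gripper_force: 0.0
```

```bash
python3 - <<'E'
from h import *
cells(snap("m4"))
dl((588,-182,10));print(state()["q"].round(2),state()["force"].round(1))
E
```

```text
cell [ 476.6 -294.5] size [61.6 67.8] long az 2.4 grey 210.0
az 86.2 z-axis [-0.504  0.034 -0.863] pos [ 589.1 -169.    95.5] turn share rz 0.0000 shift [-0.2145 -0.065   0.3696] t 20.57
[-0.03  0.77  0.39  1.2  -0.14  1.73  1.84] [-0.3 -0.2  0.4]
```

Emit:
{"fn": "servo_tool", "kwargs": {
  "commands": [
    [0,-0.065,0,0,0,0,-1],
    [0,0,0,0,0,0,-1],
    [-0.075,0,0.13,0,0,0,-1],
    [-0.075,0,0.13,0,0,0,-1],
    [-0.04,0,0.07,0,0,0,-1],
    [-0.015,0,0.03,0,0,0,-1],
    [0,0,0,0,0,0,-1]
  ]
}}

```text
time: 21.45
eef_pos: [588.2, -182.7, 17.6]
ee_rot: [-0.258, 0.033, 0.965, 0.009]
force: [-0.2, -0.4, 0.0]
finger_gap: 0.998
gripper_force: 0.0
```

```bash
python3 - <<'E'
from h import *
dl((588,-182,10));print(state()["q"].round(2),state()["force"].round(1))
cv2.imwrite("pics/g2.png",cv2.resize(snap("g2","side")[180:300,250:410,::-1],None,fx=4,fy=4))
E
```

```text
az 86.1 z-axis [-0.498  0.034 -0.866] pos [ 588.2 -182.7   17.6] turn share rz 0.0000 shift [-0.0178  0.0036  0.0333] t 21.45
[-0.01  0.84  0.38  1.25 -0.15  1.61  1.86] [-0.2 -0.4  0. ]
```

View pics/g2.png

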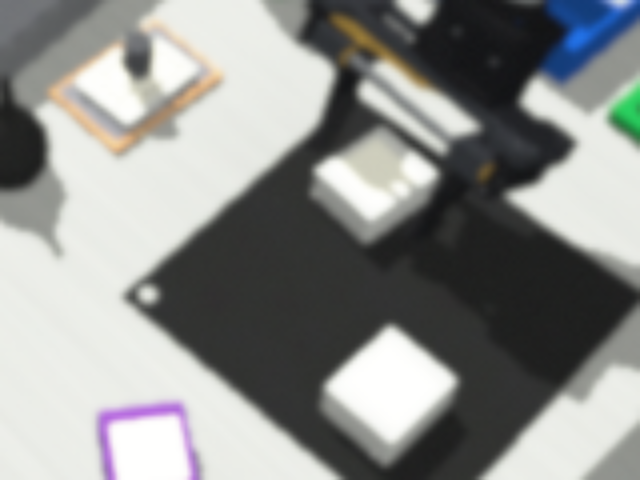

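The tilted fingers straddle cell A, at (375,180). Lower, grip, lift, then tilt outward.

Emit:
{"fn": "servo_tool", "kwargs": {
  "commands": [
    [-0.018,0.0,0.033,0,0,0,-1],
    [0,0,0,0,0,0,1],
    [0,0,0,0,0,0,1],
    [0,0,0,0,0,0,1],
    [0,0,0,0,0,0,1],
    [0,0,0,0,0,0,1],
    [0,0,0,0,0,0,1],
    [0.05,0,-0.087,0,0,0,1],
    [0.1,0,-0.173,0,0,0,1],
    [0.1,0,-0.173,0,0,0,1],
    [0,0,0,0,0,0,1]
  ],
  "grip_force": 50
}}

```text
time: 22.88
eef_pos: [590.1, -183.6, 113.9]
ee_rot: [-0.255, 0.033, 0.966, 0.008]
force: [0.4, 0.4, -2.9]
finger_gap: 0.615
gripper_force: 50.0
```

Emit:
{"fn": "servo_tool", "kwargs": {
  "commands": [
    [0,0,0,0,-0.0556,0,1],
    [0,0,0,0,-0.0556,0,1],
    [0,0,0,0,-0.0556,0,1],
    [0,0,0,0,-0.0556,0,1],
    [0,0,0,0,-0.0556,0,1],
    [0,0,0,0,-0.0556,0,1],
    [0,0,0,0,-0.0556,0,1],
    [0,0,0,0,-0.0556,0,1],
    [0,0,0,0,-0.0556,0,1],
    [0,0,0,0,0,0,1],
    [0,0,0,0,0,0,1]
  ]
}}

```text
time: 24.25
eef_pos: [598.6, -182.7, 150.8]
ee_rot: [0.396, 0.013, 0.918, -0.016]
force: [0.2, 0.5, -2.6]
finger_gap: 0.616
gripper_force: 50.0
```

```bash
python3 - <<'E'
from h import *
dl((597,-182,110));s=state();print(s["q"].round(2),s["force"].round(1),s["finger_gap"]*87)
E
```

```text
az 87.9 z-axis [ 0.727 -0.039 -0.685] pos [ 598.6 -182.7  150.8] turn share rz 0.0000 shift [0.1538 0.0072 0.1338] t 24.25
[-0.52 -0.18  0.88  2.33 -0.67  0.19  2.57] [ 0.2  0.5 -2.6] 53.61300380849209
```

The tilt stopped at 47° because of joint limits near the base. I'll go further out and finish the tilt there.

Emit:
{"fn": "servo_tool", "kwargs": {
  "commands": [
    [-0.054,0,0.18,0,0,0,1],
    [-0.054,0,0.18,0,0,0,1],
    [-0.054,0,0.18,0,0,0,1],
    [0,0,0,0,0,0,1],
    [0,0,0,0,-0.037,0,1],
    [0,0,0,0,-0.037,0,1],
    [0,0,0,0,0,0,1],
    [0,0,0,0,0,0,1]
  ]
}}

```text
time: 25.25
eef_pos: [637.9, -198.7, 201.3]
ee_rot: [0.457, 0.006, 0.889, -0.019]
force: [0.7, 0.3, -1.7]
finger_gap: 0.617
gripper_force: 50.0
```

```bash
python3 - <<'E'
from h import *
dl((710,-190,110));s=state();print(s["q"].round(2),s["force"].round(1),s["finger_gap"]*87)
E
```

```text
az 88.4 z-axis [ 0.813 -0.039 -0.581] pos [ 637.9 -198.7  201.3] turn share rz 0.0000 shift [0.1613 0.0663 0.5565] t 25.25
[-0.8  -0.3   1.15  2.29 -0.7   0.1   2.69] [ 0.7  0.3 -1.7] 53.6664086991032
```

Emit:
{"fn": "servo_tool", "kwargs": {
  "commands": [
    [0,0,0,0,0.0556,0,1],
    [0,0,0,0,0,0,1],
    [0,0,0,0,0,0,1]
  ]
}}

```text
time: 25.62
eef_pos: [642.0, -196.0, 212.2]
ee_rot: [0.421, -0.001, 0.907, -0.018]
force: [-0.6, -0.0, -2.5]
finger_gap: 0.615
gripper_force: 50.0
```

```bash
python3 - <<'E'
from h import *
dl((600,-185,110));s=state();print(s["q"].round(2),s["force"].round(1),s["finger_gap"]*87)
from scipy.optimize import least_squares
D=[([-1.192,.3218,-.0701,1.4516,.0226,1.3708,-.0569],[231.75,606.75,221.55]),([-.652,.157,.158,1.748,-.024,1.229,1.182],[504.9,250.4,175.8]),([-.22,.23,.33,1.7,-.07,1.22,1.79],[585.7,-66.3,160.1]),([-.03,.77,.39,1.2,-.14,1.73,1.84],[589.1,-169,95.5]),([-.01,.84,.38,1.25,-.15,1.61,1.86],[588.2,-182.7,17.6]),([-.52,-.18,.88,2.33,-.67,.19,2.57],[598.6,-182.7,150.8]),([-.8,-.3,1.15,2.29,-.7,.1,2.69],[637.9,-198.7,201.3]),(s["q"],s["eef_pos"])]
def fk(q,p,s):
    d,a,b,L,o=p[:5]
    Z=lambda t:R.from_euler('z',t);Y=lambda t:R.from_euler('y',t)
    r=Z(s[0]*q[0]);P=np.array([0,0,d]);r=r*Y(q[1])*Z(s[1]*q[2]);P=P+r.apply([o,0,a]);r=r*Y(q[3])*Z(s[2]*q[4]);P=P+r.apply([-p[5],0,b]);r=r*Y(q[5]);P=P+r.apply([p[6],0,L]);return P
import itertools
for sg in itertools.product([-1,1],repeat=3):
    f=least_squares(lambda p:np.concatenate([fk(q,p,sg)-x for q,x in D]),[340,430,500,300,0,0,0]);print(sg,f.x.round(0),np.sqrt(f.cost*2/24).round(1))
E
```

```text
az 89.2 z-axis [ 0.763 -0.032 -0.646] pos [ 642.  -196.   212.2] turn share rz 0.0000 shift [0.5247 0.0691 0.1682] t 25.62
[-0.58 -0.19  0.94  2.22 -0.54  0.25  2.46] [-0.6 -0.  -2.5] 53.50394373680731
(-1, -1, -1) [260. 411. 504. 341.  17.  20. -10.] 10.5
(-1, -1, 1) [ 77. 447. 411. 329.  63. 149.   7.] 12.8
(-1, 1, -1) [ -277.  -912.   100. -1074.  -133.   356.  -628.] 94.6
(-1, 1, 1) [ 469.  968.  963.  216. -679. -967. -161.] 160.4
(1, -1, -1) [-471.  586. -166. -507. 1467.  -40. 1218.] 237.9
(1, -1, 1) [-556.  133.  139.  143. -718.  631. -610.] 237.6
(1, 1, -1) [-947.  295. -258.  200.  166. 1100.   66.] 205.5
(1, 1, 1) [-786. 1108. -241.  177. 1302.  402. 1263.] 227.1
```

Fitting the arm shows that an outward tilt runs into wrist limits, so I'll turn the hand to tilt sideways instead. First bring it upright and turn the closing line to radial.

Emit:
{"fn": "servo_tool", "kwargs": {
  "commands": [
    [0,0,0,0,0.0556,0,1],
    [0,0,0,0,0.0556,0,1],
    [0,0,0,0,0.0556,0,1],
    [0,0,0,0,0.0556,0,1],
    [0,0,0,0,0.054,0,1],
    [0,0,0,0,0,0.058,1],
    [0,0,0,0,0,0.058,1],
    [0,0,0,0,0,0.058,1],
    [0,0,0,0,0,0.058,1],
    [0,0,0,0,0,0.058,1],
    [0,0,0,0,0,0.058,1]
  ]
}}

```text
time: 27.0
eef_pos: [645.9, -190.9, 218.8]
ee_rot: [0.039, 0.521, 0.853, 0.004]
force: [0.2, -0.4, -2.2]
finger_gap: 0.616
gripper_force: 49.9
```

Emit:
{"fn": "servo_tool", "kwargs": {
  "commands": [
    [0,0,0,0,0,0.058,1],
    [0,0,0,0,0,0.058,1],
    [0,0,0,0,0,0.058,1],
    [0,0,0,0,0,0.058,1],
    [0,0,0,0,0,0.058,1],
    [0,0,0,0,0,0,1]
  ]
}}

```text
time: 27.75
eef_pos: [645.9, -190.9, 218.8]
ee_rot: [0.033, 0.841, 0.54, 0.02]
force: [-1.0, 0.3, -1.4]
finger_gap: 0.613
gripper_force: 50.0
```

```bash
python3 - <<'E'
from h import *
dl((600,-300,150));s=state();print(s["q"].round(2),s["force"].round(1),s["finger_gap"]*87)
E
```

```text
az -24.6 z-axis [ 0.07  -0.034 -0.997] pos [ 645.9 -190.9  218.8] turn share rz 0.0000 shift [-0.5907 -0.0082  0.3452] t 27.75
[-0.48  0.44  0.98  1.5  -0.37  1.32  0.08] [-1.   0.3 -1.4] 53.3502124758242
```

Emit:
{"fn": "servo_tool", "kwargs": {
  "commands": [
    [0,0,0,0.025,0,0,1],
    [-0.2,0,0.1,0,0,0,1],
    [-0.2,0,0.1,0,0,0,1],
    [-0.19,0,0.1,0,0,0,1],
    [0,0,0,0,-0.0556,0,1],
    [0,0,0,0,-0.0556,0,1],
    [0,0,0,0,-0.0556,0,1],
    [0,0,0,0,-0.0556,0,1],
    [0,0,0,0,-0.0556,0,1],
    [0,0,0,0,-0.0556,0,1],
    [0,0,0,0,0,0,1],
    [0,0,0,0,0,0,1]
  ]
}}

```text
time: 29.25
eef_pos: [595.7, -300.1, 160.4]
ee_rot: [0.269, 0.73, 0.466, -0.422]
force: [0.2, -0.8, -1.6]
finger_gap: 0.613
gripper_force: 50.0
```

```bash
cat >>h.py <<'E'
def tl():
    "tilt about tool y (deg, + = after +ry), error about tool x, grasp point"
    s=state();q=s["ee_rot"];M=R.from_quat([q[1],q[2],q[3],q[0]]).as_matrix();d=M.T@[0,0,-1]
    print("tilt %.1f xerr %.1f"%(np.degrees(np.arctan2(-d[0],d[2])),np.degrees(np.arcsin(d[1]))),"grasp",(s["eef_pos"]-18.7*M[:,2]).round(1),"q",s["q"].round(2),"F",s["force"].round(1),"gap %.1f"%(87*s["finger_gap"]))
    print("world x,y,z in tool share/mm:",(M.T/200).round(5).T.tolist())
E
python3 - <<'E'
from h import *
dl((600,-300,150));tl()
E
```

```text
az -24.9 z-axis [-0.365 -0.786 -0.499] pos [ 595.7 -300.1  160.4] turn share rz 0.0000 shift [0.0497 0.0193 0.018 ] t 29.25
tilt -60.0 xerr 0.1 grasp [ 602.6 -285.4  169.8] q [-0.71  1.03  1.15  1.48  0.13  1.33 -0.21] F [ 0.2 -0.8 -1.6] gap 53.4
world x,y,z in tool share/mm: [[0.00104, 0.00454, -0.00183], [0.00227, -0.0021, -0.00393], [-0.00433, -1e-05, -0.0025]]
```

The sideways tilt reaches 60° with joint room to spare. Lower the cell to stand it on end.

Emit:
{"fn": "servo_tool", "kwargs": {
  "commands": [
    [0.13,0,0.075,0,0,0,1],
    [0.13,0,0.075,0,0,0,1],
    [0.13,0,0.075,0,0,0,1],
    [0.13,0,0.075,0,0,0,1],
    [0.026,0,0.015,0,0,0,1],
    [0.009,0,0.005,0,0,0,1],
    [0,0,0,0,0,0,1],
    [0,0,0,0,0,0,1]
  ]
}}

```text
time: 30.25
eef_pos: [595.9, -299.8, 31.8]
ee_rot: [0.27, 0.729, 0.466, -0.423]
force: [0.4, 0.1, -1.7]
finger_gap: 0.615
gripper_force: 50.0
```

```bash
python3 - <<'E'
from h import *
tl()
E
```

```text
tilt -60.2 xerr 0.0 grasp [ 602.8 -285.1   41.1] q [-0.67  1.18  1.04  1.49  0.06  1.22 -0.33] F [ 0.4  0.1 -1.7] gap 53.5
world x,y,z in tool share/mm: [[0.00104, 0.00454, -0.00183], [0.00226, -0.0021, -0.00393], [-0.00434, -0.0, -0.00249]]
```

Continue down in small steps.

Emit:
{"fn": "servo_tool", "kwargs": {
  "commands": [
    [0.013,0,0.0075,0,0,0,1],
    [0.009,0,0.005,0,0,0,1],
    [0,0,0,0,0,0,1]
  ]
}}

```text
time: 30.62
eef_pos: [595.7, -299.6, 26.8]
ee_rot: [0.27, 0.729, 0.466, -0.424]
force: [0.8, 3.6, 4.3]
finger_gap: 0.617
gripper_force: 49.9
```

Emit:
{"fn": "servo_tool", "kwargs": {
  "commands": [
    [0.009,0,0.005,0,0,0,1],
    [0,0,0,0,0,0,1]
  ]
}}

```text
time: 30.88
eef_pos: [595.6, -299.6, 26.7]
ee_rot: [0.27, 0.728, 0.465, -0.425]
force: [-1.1, 7.5, 11.9]
finger_gap: 0.615
gripper_force: 49.9
```

Emit:
{"fn": "servo_tool", "kwargs": {
  "commands": [
    [0,0,0,0,0,0,0.3],
    [0,0,0,0,0,0,-1],
    [0,0,0,0,0,0,-1],
    [0,0,0,0,0,0,-1],
    [0,0,0,0,0,0,-1],
    [0,0,-0.15,0,0,0,-1],
    [0,0,-0.25,0,0,0,-1],
    [-0.1,0,-0.2,0,0,0,-1],
    [-0.2,0,-0.1,0,0,0,-1],
    [0,0,0,0,0.0556,0,-1],
    [0,0,0,0,0.0556,0,-1],
    [0,0,0,0,0.0556,0,-1]
  ],
  "grip_force": 8
}}

```text
time: 32.38
eef_pos: [634.8, -216.1, 145.8]
ee_rot: [0.138, 0.814, 0.52, -0.217]
force: [-0.3, -1.0, -0.6]
finger_gap: 0.999
gripper_force: 0.0
```

```bash
python3 - <<'E'
from h import *
tl();im=snap("s1");cells(im,67);dl((600.4,-289.7,130))
E
```

```text
tilt -29.9 xerr 0.0 grasp [ 638.7 -207.7  162. ] q [-0.63  0.76  1.04  1.45 -0.12  1.34 -0.11] F [-0.3 -1.  -0.6] gap 86.9
world x,y,z in tool share/mm: [[0.00182, 0.00454, -0.00105], [0.00394, -0.0021, -0.00226], [-0.00249, -0.0, -0.00434]]
cell [ 474.7 -286.3] size [59.4 65.5] long az 0.6 grey 221.0
cell [ 594.9 -284.2] size [39.  65.4] long az 154.7 grey 122.0
cell [ 548.2 -290. ] size [135.3 223.7] long az 0.0 grey 27.0
az -25.4 z-axis [-0.208 -0.448 -0.869] pos [ 632.5 -223.2  150.8] turn share rz 0.0000 shift [-0.2696 -0.0026  0.273 ] t 32.42
```

Emit:
{"fn": "servo_tool", "kwargs": {
  "commands": [
    [0,0,0,0,0.0556,0,-1],
    [0,0,0,0,0.0556,0,-1],
    [0,0,0,0,0.0556,0,-1],
    [0,0,0,0,0.0556,0,-1],
    [0,0,0,0,0.0556,0,-1],
    [0,0,0,0,0.0556,0,-1],
    [0,0,0,0,0,0,-1],
    [0,0,0,0,0,0,-1]
  ]
}}

```text
time: 33.42
eef_pos: [634.4, -215.6, 144.3]
ee_rot: [-0.14, 0.815, 0.52, 0.215]
force: [0.8, 0.1, 0.5]
finger_gap: 1.002
gripper_force: 0.0
```

```bash
python3 - <<'E'
from h import *
tl();dl((600.4,-289.7,130));dl((600.4,-289.7,27))
E
```

```text
tilt 29.7 xerr 0.2 grasp [ 630.6 -224.   160.6] q [ 0.03  0.54  0.72  1.55 -0.86  1.43  0.52] F [0.8 0.1 0.5] gap 87.1
world x,y,z in tool share/mm: [[0.00183, 0.00454, 0.00103], [0.00394, -0.0021, 0.00226], [0.00248, -2e-05, -0.00434]]
az -24.8 z-axis [ 0.205  0.452 -0.868] pos [ 634.4 -215.6  144.3] turn share rz 0.0000 shift [-0.3897  0.0014 -0.1401] t 33.42
az -24.8 z-axis [ 0.205  0.452 -0.868] pos [ 634.4 -215.6  144.3] turn share rz 0.0000 shift [-0.6451  0.0035  0.3071] t 33.42
```

Emit:
{"fn": "servo_tool", "kwargs": {
  "commands": [
    [-0.195,0,-0.07,0,0,0,-1],
    [-0.195,0,-0.07,0,0,0,-1],
    [0,0,0,0,0,0,-1],
    [-0.064,0,0.112,0,0,0,-1],
    [-0.064,0,0.112,0,0,0,-1],
    [-0.064,0,0.112,0,0,0,-1],
    [-0.05,0,0.09,0,0,0,-1],
    [-0.01,0,0.018,0,0,0,-1],
    [0,0,0,0,0,0,-1]
  ]
}}

```text
time: 34.55
eef_pos: [599.9, -290.2, 28.4]
ee_rot: [-0.139, 0.815, 0.519, 0.217]
force: [-0.9, -0.5, -0.2]
finger_gap: 1.004
gripper_force: 0.0
```

```bash
python3 - <<'E'
from h import *
tl();dl((600.4,-289.7,27))
cv2.imwrite("pics/g3.png",cv2.resize(snap("g3","side")[180:310,270:440,::-1],None,fx=4,fy=4))
E
```

```text
tilt 29.9 xerr 0.1 grasp [ 596.  -298.7   44.7] q [ 0.19  0.71  0.68  1.57 -0.94  1.37  0.74] F [-0.9 -0.5 -0.2] gap 87.4
world x,y,z in tool share/mm: [[0.00183, 0.00453, 0.00104], [0.00393, -0.00211, 0.00226], [0.00249, -1e-05, -0.00434]]
az -24.9 z-axis [ 0.208  0.452 -0.867] pos [ 599.9 -290.2   28.4] turn share rz 0.0000 shift [-0.0006  0.001   0.008 ] t 34.55
```

View pics/g3.png

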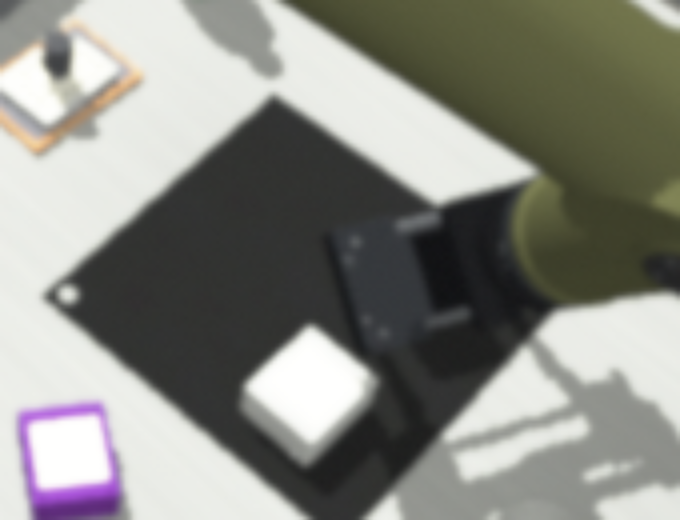

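The gripper hides the standing cell, and the other cell is untouched. Close; the gap reading will tell.

Emit:
{"fn": "servo_tool", "kwargs": {
  "commands": [
    [0,0,0,0,0,0,1],
    [0,0,0,0,0,0,1],
    [0,0,0,0,0,0,1],
    [0,0,0,0,0,0,1],
    [0,0,0,0,0,0,1],
    [0,0,0,0,0,0,1],
    [0.05,0,-0.087,0,0,0,1],
    [0.1,0,-0.173,0,0,0,1],
    [0.1,0,-0.173,0,0,0,1],
    [0,0,0,0,0,0,1]
  ],
  "grip_force": 50
}}

```text
time: 35.85
eef_pos: [601.7, -291.7, 133.2]
ee_rot: [-0.136, 0.814, 0.52, 0.218]
force: [0.0, -0.1, -3.5]
finger_gap: 0.62
gripper_force: 50.0
```

Emit:
{"fn": "servo_tool", "kwargs": {
  "commands": [
    [0,0,0,0,-0.0556,0,1],
    [0,0,0,0,-0.0556,0,1],
    [0,0,0,0,-0.0556,0,1],
    [0,0,0,0,-0.0556,0,1],
    [0,0,0,0,-0.0556,0,1],
    [0,0,0,0,-0.0556,0,1],
    [0,0,0,0,-0.0556,0,1],
    [0,0,0,0,-0.0556,0,1],
    [0,0,0,0,-0.0556,0,1],
    [0,0,0,0,0,0,1],
    [0,0,0,0,0,0,1]
  ]
}}

```text
time: 37.22
eef_pos: [599.5, -291.0, 129.5]
ee_rot: [0.269, 0.73, 0.465, -0.423]
force: [0.3, -0.4, -2.4]
finger_gap: 0.619
gripper_force: 50.0
```

```bash
python3 - <<'E'
from h import *
tl();dl((600.4,-289.7,130))
E
```

```text
tilt -60.1 xerr 0.1 grasp [ 606.3 -276.3  138.8] q [-0.71  1.08  1.13  1.47  0.1   1.32 -0.24] F [ 0.3 -0.4 -2.4] gap 53.9
world x,y,z in tool share/mm: [[0.00105, 0.00453, -0.00184], [0.00226, -0.00211, -0.00393], [-0.00433, -1e-05, -0.00249]]
az -25.0 z-axis [-0.367 -0.785 -0.499] pos [ 599.5 -291.   129.5] turn share rz 0.0000 shift [ 0.0017  0.0015 -0.0079] t 37.23
```

Emit:
{"fn": "servo_tool", "kwargs": {
  "commands": [
    [0.117,0,0.0675,0,0,0,1],
    [0.117,0,0.0675,0,0,0,1],
    [0.117,0,0.0675,0,0,0,1],
    [0.1,0,0.058,0,0,0,1],
    [0.009,0,0.005,0,0,0,1],
    [0,0,0,0,0,0,1],
    [0,0,0,0,0,0,1]
  ]
}}

```text
time: 38.1
eef_pos: [600.4, -290.4, 23.6]
ee_rot: [0.27, 0.729, 0.466, -0.423]
force: [1.1, -0.1, -2.5]
finger_gap: 0.615
gripper_force: 50.0
```

```bash
python3 - <<'E'
from h import *
tl()
E
```

```text
tilt -60.2 xerr 0.0 grasp [ 607.2 -275.6   32.8] q [-0.68  1.2   1.05  1.48  0.04  1.23 -0.33] F [ 1.1 -0.1 -2.5] gap 53.5
world x,y,z in tool share/mm: [[0.00104, 0.00454, -0.00183], [0.00225, -0.0021, -0.00394], [-0.00434, -0.0, -0.00248]]
```

Emit:
{"fn": "servo_tool", "kwargs": {
  "commands": [
    [0.022,0,0.0125,0,0,0,1],
    [0.009,0,0.005,0,0,0,1],
    [0,0,0,0,0,0,1]
  ]
}}

```text
time: 38.48
eef_pos: [600.2, -290.1, 16.6]
ee_rot: [0.27, 0.729, 0.466, -0.424]
force: [-0.1, 3.6, 4.8]
finger_gap: 0.619
gripper_force: 50.0
```

Emit:
{"fn": "servo_tool", "kwargs": {
  "commands": [
    [0.009,0,0.005,0,0,0,1],
    [0,0,0,0,0,0,1]
  ]
}}

```text
time: 38.72
eef_pos: [600.3, -290.3, 16.5]
ee_rot: [0.27, 0.728, 0.465, -0.424]
force: [-1.7, 6.1, 10.5]
finger_gap: 0.619
gripper_force: 50.0
```

Emit:
{"fn": "servo_tool", "kwargs": {
  "commands": [
    [0,0,0,0,0,0,0.3],
    [0,0,0,0,0,0,-1],
    [0,0,0,0,0,0,-1],
    [0,0,0,0,0,0,-1],
    [0,0,0,0,0,0,-1],
    [0,0,-0.15,0,0,0,-1],
    [0,0,-0.25,0,0,0,-1],
    [-0.1,0,-0.2,0,0,0,-1],
    [-0.1,0,0,0,0.0556,0,-1],
    [0,0,0,0,0.0556,0,-1],
    [0,0,0,0,0.0556,0,-1],
    [0,0,0,0,0.0556,0,-1]
  ],
  "grip_force": 8
}}

```text
time: 40.22
eef_pos: [636.0, -213.4, 108.3]
ee_rot: [0.093, 0.83, 0.53, -0.145]
force: [-0.2, -0.0, -0.5]
finger_gap: 0.997
gripper_force: 0.0
```

Emit:
{"fn": "servo_tool", "kwargs": {
  "commands": [
    [0,0,0,0,0.0556,0,-1],
    [0,0,0,0,0.0556,0,-1],
    [0,0,0,0,0,0,-1]
  ]
}}

```text
time: 40.6
eef_pos: [632.5, -220.9, 109.3]
ee_rot: [0.001, 0.846, 0.533, -0.001]
force: [-1.0, -0.5, 1.3]
finger_gap: 0.998
gripper_force: 0.0
```

```bash
python3 - <<'E'
from h import *
im=snap("s2");cells(im);tl();dl((603,-283,60));dl((603,-283,8))
E
```

```text
cell [ 476.3 -294.8] size [61.1 67.2] long az 1.0 grey 202.0
tilt -0.2 xerr 0.1 grasp [ 634.  -217.2  127. ] q [-0.34  0.57  0.88  1.56 -0.45  1.23  0.17] F [-0.5 -0.1 -0.6] gap 87.0
world x,y,z in tool share/mm: [[0.00213, 0.00452, -1e-05], [0.00452, -0.00213, -1e-05], [-2e-05, -1e-05, -0.005]]
az -25.3 z-axis [-0.003 -0.003 -1.   ] pos [ 633.9 -217.2  108.3] turn share rz 0.0000 shift [-0.3627  0.0008  0.2425] t 40.65
az -25.3 z-axis [-0.003 -0.003 -1.   ] pos [ 633.9 -217.2  108.3] turn share rz 0.0000 shift [-0.3618  0.0012  0.5025] t 40.65
```

Emit:
{"fn": "servo_tool", "kwargs": {
  "commands": [
    [-0.18,0,0.0,0,0,0,-1],
    [-0.18,0,0,0,0,0,-1],
    [0,0,0.15,0,0,0,-1],
    [0,0,0.15,0,0,0,-1],
    [0,0,0.15,0,0,0,-1],
    [0,0,0.045,0,0,0,-1],
    [0,0,0,0,0,0,1],
    [0,0,0,0,0,0,1],
    [0,0,0,0,0,0,1],
    [0,0,0,0,0,0,1],
    [0,0,0,0,0,0,1],
    [0,0,0,0,0,0,1]
  ],
  "grip_force": 45
}}

```text
time: 42.15
eef_pos: [605.3, -279.3, 9.3]
ee_rot: [0.0, 0.843, 0.538, -0.001]
force: [-0.8, -0.9, 4.4]
finger_gap: 0.618
gripper_force: 45.0
```

```bash
python3 - <<'E'
from h import *
tl();dl((591.2,229.5,160),6.2)
E
```

```text
tilt -0.1 xerr 0.1 grasp [ 605.3 -279.3   28. ] q [-0.2   0.67  0.82  1.64 -0.53  1.08  0.33] F [-0.8 -0.9  4.4] gap 53.7
world x,y,z in tool share/mm: [[0.00211, 0.00453, -1e-05], [0.00453, -0.00211, -1e-05], [-1e-05, -1e-05, -0.005]]
az -24.9 z-axis [-0.002 -0.002 -1.   ] pos [ 605.3 -279.3    9.3] turn share rz -0.1728 shift [ 2.535   0.204  -0.7598] t 42.15
```

Emit:
{"fn": "servo_tool", "kwargs": {
  "commands": [
    [0,0,-0.15,0,0,0,1],
    [0,0,-0.3,0,0,0,1],
    [0,0,-0.3,0,0,-0.0576,1],
    [0,0,0,0,0,-0.0576,1],
    [0,0,0,0,0,-0.0576,1],
    [0.2535,0.0204,0,0,0,0,1],
    [0.2535,0.0204,0,0,0,0,1],
    [0.2535,0.0204,0,0,0,0,1],
    [0.2535,0.0204,0,0,0,0,1],
    [0.2535,0.0204,0,0,0,0,1],
    [0.2535,0.0204,0,0,0,0,1],
    [0.2535,0.0204,0,0,0,0,1]
  ]
}}

```text
time: 43.65
eef_pos: [594.5, 78.6, 157.3]
ee_rot: [-0.001, 0.668, 0.744, -0.002]
force: [1.4, 0.6, -2.2]
finger_gap: 0.615
gripper_force: 45.0
```

Emit:
{"fn": "servo_tool", "kwargs": {
  "commands": [
    [0.2535,0.0204,0,0,0,0,1],
    [0.2535,0.0204,0,0,0,0,1],
    [0.2535,0.0204,0,0,0,0,1],
    [0,0,0.2,0,0,0,1],
    [0,0,0.2,0,0,0,1],
    [0,0,0,0,0,0,1],
    [0,0,0,0,0,0,1]
  ]
}}

```text
time: 44.52
eef_pos: [591.6, 229.2, 78.9]
ee_rot: [-0.0, 0.668, 0.744, -0.001]
force: [0.3, 0.0, -0.7]
finger_gap: 0.617
gripper_force: 45.0
```

```bash
python3 - <<'E'
from h import *
tl();dl((591.2,229.5,51.5),6.2);cells(snap("m5"))
cv2.imwrite("pics/g4.png",cv2.resize(snap("g4","side")[90:200,160:330,::-1],None,fx=4,fy=4))
E
```

```text
tilt -0.1 xerr 0.1 grasp [591.7 229.3  97.6] q [-0.91  0.45  0.63  1.67 -0.29  1.12 -0.09] F [ 0.3  0.  -0.7] gap 53.7
world x,y,z in tool share/mm: [[-0.00054, 0.00497, -1e-05], [0.00497, 0.00054, -1e-05], [-1e-05, -1e-05, -0.005]]
az 6.2 z-axis [-0.002 -0.001 -1.   ] pos [591.6 229.2  78.9] turn share rz -0.0002 shift [ 0.0017 -0.0018  0.137 ] t 44.52
cell [ 476.6 -294.5] size [62.1 67.9] long az 2.3 grey 217.0
```

View pics/g4.png

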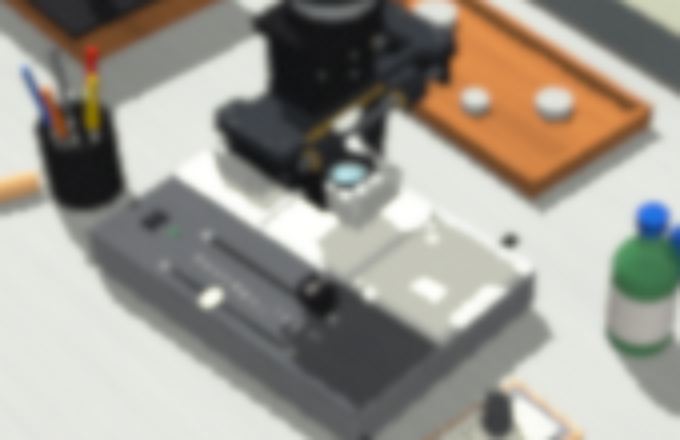

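The held cell shows its lens dome up at (350,175), over the middle field, and the dimmer is still off. Lower and release.

Emit:
{"fn": "servo_tool", "kwargs": {
  "commands": [
    [0,0,0.1,0,0,0,1],
    [0,0,0.028,0,0,0,1],
    [0,0,0.008,0,0,0,1],
    [0,0,0.003,0,0,0,1],
    [0,0,0,0,0,0,1]
  ]
}}

```text
time: 45.25
eef_pos: [589.9, 229.3, 51.4]
ee_rot: [-0.002, 0.668, 0.744, -0.002]
force: [-6.7, -2.5, 9.3]
finger_gap: 0.614
gripper_force: 45.0
```

Emit:
{"fn": "servo_tool", "kwargs": {
  "commands": [
    [0,0,0,0,0,0,-0.65],
    [0,0,0,0,0,0,-0.65],
    [0,0,0,0,0,0,-0.65],
    [0,0,-0.25,0,0,0,-0.65],
    [0,0,-0.3,0,0,0.0217,-1],
    [-0.256,-0.066,0,0,0,0,-1],
    [-0.256,-0.066,0,0,0,0,-1],
    [-0.256,-0.066,0,0,0,0,-1],
    [-0.256,-0.066,0,0,0,0,-1],
    [-0.256,-0.066,0,0,0,0,-1],
    [-0.256,-0.066,0,0,0,0,-1],
    [0,0,0,0,0,0,-1]
  ]
}}

```text
time: 46.75
eef_pos: [523.1, -86.1, 161.1]
ee_rot: [-0.0, 0.696, 0.718, -0.002]
force: [0.2, 0.1, 0.6]
finger_gap: 1.001
gripper_force: 0.0
```

```bash
cat >>h.py <<'E'
def boxc(im):
    "cells on the glass: lens wells (dark ring) at z=75"
    s=3;a=rect(im,75,500,680,60,400,s);g=cv2.GaussianBlur(cv2.cvtColor(a,6),(5,5),0)
    m=(g<70).astype(np.uint8)
    for c in cv2.findContours(m,0,2)[0]:
        (u,v),r=cv2.minEnclosingCircle(c)
        if 14<r/s<32:print("dark blob",round(680-v/s,1),round(400-u/s,1),"r",round(r/s,1))
E
python3 - <<'E'
from h import *
tl();im=snap("m6");cells(im);boxc(im);dl((477.6,-287.7,110),2.3)
E
```

```text
tilt -0.1 xerr 0.1 grasp [523.1 -86.1 179.8] q [-0.69  0.13  0.87  1.85 -0.11  1.21  0.24] F [0.2 0.1 0.6] gap 87.1
world x,y,z in tool share/mm: [[-0.00016, 0.005, -1e-05], [0.005, 0.00016, -1e-05], [-1e-05, -1e-05, -0.005]]
cell [ 477.2 -295.1] size [59.5 65.6] long az 2.5 grey 124.0
dark blob 509.5 301.5 r 23.1
dark blob 535.5 128.8 r 29.9
dark blob 581.3 328.0 r 23.7
dark blob 589.0 226.4 r 23.2
az 2.0 z-axis [-0.002 -0.001 -1.   ] pos [523.9 -82.8 161. ] turn share rz -0.0016 shift [-1.0141 -0.2718  0.2566] t 46.8
```

Emit:
{"fn": "servo_tool", "kwargs": {
  "commands": [
    [-0.2535,-0.068,0,0,0,0,-1],
    [-0.2535,-0.068,0,0,0,0,-1],
    [-0.2535,-0.068,0,0,0,0,-1],
    [-0.2535,-0.068,0,0,0,0,-1],
    [0,0,0.15,0,0,0,-1],
    [0,0,0.15,0,0.0556,0,-1],
    [0,0,0,0,0.0556,0,-1],
    [0,0,0,0,0.0556,0,-1],
    [0,0,0,0,0,0,-1],
    [0,0,0,0,0,0,-1]
  ]
}}

```text
time: 48.05
eef_pos: [478.8, -284.3, 100.8]
ee_rot: [-0.187, 0.669, 0.697, 0.178]
force: [0.7, 0.0, 0.8]
finger_gap: 1.004
gripper_force: 0.0
```

```bash
python3 - <<'E'
from h import *
tl();dl((477.6,-287.7,10))
E
```

```text
tilt 29.9 xerr 0.2 grasp [ 479.2 -293.6  117.1] q [ 0.16  0.61  0.78  1.59 -0.69  1.61  1.14] F [0.7 0.  0.8] gap 87.3
world x,y,z in tool share/mm: [[-0.00017, 0.005, -0.00012], [0.00433, 0.00021, 0.00249], [0.00249, -2e-05, -0.00433]]
az 2.4 z-axis [-0.024  0.498 -0.867] pos [ 478.8 -284.3  100.8] turn share rz 0.0000 shift [-0.241  -0.0052  0.3854] t 48.05
```

Emit:
{"fn": "servo_tool", "kwargs": {
  "commands": [
    [-0.07,-0.005,0.11,0,0,0,-1],
    [-0.07,0,0.11,0,0,0,-1],
    [-0.06,0,0.096,0,0,0,-1],
    [-0.03,0,0.05,0,0,0,-1],
    [-0.01,0,0.017,0,0,0,-1],
    [0,0,0,0,0,0,1],
    [0,0,0,0,0,0,1],
    [0,0,0,0,0,0,1],
    [0,0,0,0,0,0,1],
    [0,0,0,0,0,0,1],
    [0,0,0,0,0,0,1]
  ],
  "grip_force": 50
}}

```text
time: 49.42
eef_pos: [477.2, -289.1, 11.5]
ee_rot: [-0.187, 0.67, 0.696, 0.178]
force: [0.5, -0.5, 4.6]
finger_gap: 0.728
gripper_force: 50.0
```

```bash
python3 - <<'E'
from h import *
tl()
E
```

```text
tilt 29.9 xerr 0.1 grasp [ 477.6 -298.5   27.7] q [ 0.2   0.72  0.74  1.63 -0.76  1.5   1.22] F [ 0.5 -0.5  4.6] gap 63.3
world x,y,z in tool share/mm: [[-0.00017, 0.005, -0.00011], [0.00433, 0.0002, 0.00249], [0.00249, -1e-05, -0.00433]]
```

Emit:
{"fn": "servo_tool", "kwargs": {
  "commands": [
    [0.05,0,-0.087,0,0,0,1],
    [0.1,0,-0.173,0,0,0,1],
    [0.12,0,-0.21,0,0,0,1],
    [0,0,0,0,-0.0556,0,1],
    [0,0,0,0,-0.0556,0,1],
    [0,0,0,0,-0.0556,0,1],
    [0,0,0,0,0,0.051,1],
    [0,0,0,0,0,0.051,1],
    [0,0,0,0,0,0.051,1],
    [0,0,0,0,0,0,1]
  ]
}}

```text
time: 50.68
eef_pos: [476.5, -288.5, 119.4]
ee_rot: [-0.001, 0.844, 0.536, -0.002]
force: [-1.1, 0.2, -3.7]
finger_gap: 0.73
gripper_force: 50.0
```

```bash
python3 - <<'E'
from h import *
tl();dl((600,-300,150));
E
```

```text
tilt -0.1 xerr 0.2 grasp [ 476.6 -288.5  138.1] q [-0.43  0.34  1.1   1.84 -0.33  1.16  0.34] F [-1.1  0.2 -3.7] gap 63.5
world x,y,z in tool share/mm: [[0.00213, 0.00453, -2e-05], [0.00453, -0.00213, -0.0], [-1e-05, -2e-05, -0.005]]
az -25.2 z-axis [-0.004 -0.001 -1.   ] pos [ 476.5 -288.5  119.4] turn share rz 0.0000 shift [ 0.2103  0.5828 -0.1555] t 50.67
```

Emit:
{"fn": "servo_tool", "kwargs": {
  "commands": [
    [0.07,0.194,-0.05,0,0,0,1],
    [0.07,0.194,-0.05,0,0,0,1],
    [0.07,0.194,-0.05,0,0,0,1],
    [0,0,0,0,-0.0556,0,1],
    [0,0,0,0,-0.0556,0,1],
    [0,0,0,0,-0.0556,0,1],
    [0,0,0,0,-0.0556,0,1],
    [0,0,0,0,-0.0556,0,1],
    [0,0,0,0,-0.0556,0,1],
    [0,0,0,0,0,0,1],
    [0,0,0,0,0,0,1]
  ]
}}

```text
time: 52.05
eef_pos: [599.9, -301.8, 150.3]
ee_rot: [0.267, 0.731, 0.463, -0.423]
force: [-0.1, -0.3, -1.3]
finger_gap: 0.727
gripper_force: 50.0
```

```bash
python3 - <<'E'
from h import *
tl()
E
```

```text
tilt -60.1 xerr 0.1 grasp [ 606.8 -287.2  159.6] q [-0.71  1.08  1.17  1.46  0.08  1.32 -0.19] F [-0.1 -0.3 -1.3] gap 63.3
world x,y,z in tool share/mm: [[0.00106, 0.00452, -0.00186], [0.00226, -0.00214, -0.00392], [-0.00433, -1e-05, -0.00249]]
```

Emit:
{"fn": "servo_tool", "kwargs": {
  "commands": [
    [0.13,0,0.075,0,0,0,1],
    [0.13,0,0.075,0,0,0,1],
    [0.13,0,0.075,0,0,0,1],
    [0.13,0,0.075,0,0,0,1],
    [0.022,0,0.0125,0,0,0,1],
    [0,0,0,0,0,0,1],
    [0.009,0,0.005,0,0,0,1],
    [0,0,0,0,0,0,1]
  ]
}}

```text
time: 53.05
eef_pos: [600.2, -300.8, 22.3]
ee_rot: [0.268, 0.731, 0.464, -0.424]
force: [-0.3, -0.5, -2.6]
finger_gap: 0.731
gripper_force: 50.0
```

Emit:
{"fn": "servo_tool", "kwargs": {
  "commands": [
    [0.009,0,0.005,0,0,0,1],
    [0,0,0,0,0,0,1]
  ]
}}

```text
time: 53.3
eef_pos: [600.3, -300.9, 21.0]
ee_rot: [0.268, 0.73, 0.464, -0.424]
force: [-0.2, 1.7, 3.3]
finger_gap: 0.732
gripper_force: 49.9
```

Emit:
{"fn": "servo_tool", "kwargs": {
  "commands": [
    [0.009,0,0.005,0,0,0,1],
    [0,0,0,0,0,0,1]
  ]
}}

```text
time: 53.55
eef_pos: [600.3, -300.9, 20.9]
ee_rot: [0.269, 0.73, 0.463, -0.425]
force: [0.1, 5.7, 10.3]
finger_gap: 0.729
gripper_force: 49.9
```

Emit:
{"fn": "servo_tool", "kwargs": {
  "commands": [
    [0,0,0,0,0,0,0.1],
    [0,0,0,0,0,0,-1],
    [0,0,0,0,0,0,-1],
    [0,0,0,0,0,0,-1],
    [0,0,0,0,0,0,-1],
    [0,0,-0.15,0,0,0,-1],
    [0,0,-0.25,0,0,0,-1],
    [-0.1,0,-0.2,0,0,0,-1],
    [-0.2,0,-0.1,0,0,0,-1],
    [0,0,0,0,0.0556,0,-1],
    [0,0,0,0,0.0556,0,-1],
    [0,0,0,0,0.0556,0,-1]
  ],
  "grip_force": 8
}}

```text
time: 55.05
eef_pos: [639.8, -217.5, 139.9]
ee_rot: [0.138, 0.816, 0.518, -0.218]
force: [-0.4, -0.7, 0.2]
finger_gap: 0.997
gripper_force: 0.0
```

```bash
python3 - <<'E'
from h import *
tl();im=snap("s3");cells(im,57)
E
```

```text
tilt -29.9 xerr 0.0 grasp [ 643.8 -209.1  156.2] q [-0.63  0.79  1.07  1.43 -0.16  1.34 -0.09] F [-0.4 -0.7  0.2] gap 86.7
world x,y,z in tool share/mm: [[0.00184, 0.00452, -0.00106], [0.00392, -0.00213, -0.00225], [-0.00249, -0.0, -0.00434]]
cell [ 602.6 -289.8] size [38.4 66.8] long az 154.8 grey 125.0
```

Emit:
{"fn": "servo_tool", "kwargs": {
  "commands": [
    [0,0,0,0,0.0556,0,-1],
    [0,0,0,0,0.0556,0,-1],
    [0,0,0,0,0.0556,0,-1],
    [0,0,0,0,0.0556,0,-1],
    [0,0,0,0,0.0556,0,-1],
    [0,0,0,0,0.0556,0,-1],
    [0,0,0,0,0,0,-1],
    [0,0,0,0,0,0,-1]
  ]
}}

```text
time: 56.1
eef_pos: [639.5, -217.0, 138.5]
ee_rot: [-0.139, 0.816, 0.518, 0.216]
force: [0.9, 0.3, 0.2]
finger_gap: 1.006
gripper_force: 0.0
```

```bash
python3 - <<'E'
from h import *
tl();dl((604.6,-291.9,120));dl((604.6,-291.9,23))
E
```

```text
tilt 29.7 xerr 0.2 grasp [ 635.7 -225.4  154.7] q [ 0.02  0.57  0.74  1.54 -0.88  1.43  0.52] F [0.9 0.3 0.2] gap 87.5
world x,y,z in tool share/mm: [[0.00186, 0.00453, 0.00104], [0.00393, -0.00213, 0.00225], [0.00248, -2e-05, -0.00434]]
az -25.2 z-axis [ 0.208  0.45  -0.868] pos [ 639.5 -217.   138.5] turn share rz 0.0000 shift [-0.4046  0.0015 -0.1249] t 56.1
az -25.2 z-axis [ 0.208  0.45  -0.868] pos [ 639.5 -217.   138.5] turn share rz 0.0000 shift [-0.6452  0.0035  0.2963] t 56.1
```

Emit:
{"fn": "servo_tool", "kwargs": {
  "commands": [
    [-0.2,0.001,-0.062,0,0,0,-1],
    [-0.2,0.001,-0.062,0,0,0,-1],
    [0,0,0,0,0,0,-1],
    [-0.064,0,0.112,0,0,0,-1],
    [-0.064,0,0.112,0,0,0,-1],
    [-0.064,0,0.112,0,0,0,-1],
    [-0.048,0,0.084,0,0,0,-1],
    [0,0,0,0,0,0,-1],
    [0,0,0,0,0,0,1],
    [0,0,0,0,0,0,1],
    [0,0,0,0,0,0,1],
    [0,0,0,0,0,0,1]
  ],
  "grip_force": 50
}}

```text
time: 57.6
eef_pos: [605.0, -292.1, 25.1]
ee_rot: [-0.138, 0.816, 0.517, 0.217]
force: [-0.1, 0.0, 2.3]
finger_gap: 0.733
gripper_force: 50.0
```

Emit:
{"fn": "servo_tool", "kwargs": {
  "commands": [
    [0,0,0,0,0,0,1],
    [0,0,0,0,0,0,1]
  ]
}}

```text
time: 57.85
eef_pos: [605.0, -292.1, 25.1]
ee_rot: [-0.138, 0.816, 0.517, 0.217]
force: [-0.4, -0.2, 5.9]
finger_gap: 0.729
gripper_force: 50.0
```

```bash
python3 - <<'E'
from h import *
tl()
E
```

```text
tilt 29.9 xerr 0.1 grasp [ 601.1 -300.5   41.3] q [ 0.18  0.73  0.7   1.56 -0.96  1.37  0.74] F [-0.4 -0.2  5.9] gap 63.4
world x,y,z in tool share/mm: [[0.00185, 0.00452, 0.00106], [0.00392, -0.00213, 0.00225], [0.00249, -0.0, -0.00434]]
```

Emit:
{"fn": "servo_tool", "kwargs": {
  "commands": [
    [0.05,0,-0.087,0,0,0,1],
    [0.1,0,-0.173,0,0,0,1],
    [0.1,0,-0.173,0,-0.0556,0,1],
    [0,0,0,0,-0.0556,0,1],
    [0,0,0,0,-0.0556,0,1],
    [0,0,0,0,-0.0556,0,1],
    [0,0,0,0,-0.0556,0,1],
    [0,0,0,0,-0.0556,0,1],
    [0,0,0,0,-0.0556,0,1],
    [0,0,0,0,-0.0556,0,1],
    [0,0,0,0,-0.0556,0,1],
    [0,0,0,0,0,0,1]
  ]
}}

```text
time: 59.35
eef_pos: [606.3, -286.9, 117.7]
ee_rot: [0.267, 0.728, 0.467, -0.425]
force: [0.4, 0.5, -4.0]
finger_gap: 0.726
gripper_force: 50.0
```

```bash
python3 - <<'E'
from h import *
tl()
E
```

```text
tilt -60.2 xerr 0.5 grasp [ 613.2 -272.2  127. ] q [-0.71  1.12  1.15  1.45  0.05  1.32 -0.22] F [ 0.4  0.5 -4. ] gap 63.2
world x,y,z in tool share/mm: [[0.00101, 0.00453, -0.00185], [0.00227, -0.00211, -0.00393], [-0.00434, -5e-05, -0.00248]]
```

Emit:
{"fn": "servo_tool", "kwargs": {
  "commands": [
    [0.13,0,0.075,0,0,0,1],
    [0.13,0,0.075,0,0,0,1],
    [0.13,0,0.075,0,0,0,1],
    [0.026,0,0.015,0,0,0,1],
    [0,0,0,0,0,0,1],
    [0.009,0,0.005,0,0,0,1],
    [0,0,0,0,0,0,1]
  ]
}}

```text
time: 60.22
eef_pos: [605.1, -291.8, 26.8]
ee_rot: [0.268, 0.731, 0.464, -0.424]
force: [0.2, -0.1, -2.3]
finger_gap: 0.729
gripper_force: 50.0
```

Emit:
{"fn": "servo_tool", "kwargs": {
  "commands": [
    [0.009,0,0.005,0,0,0,1],
    [0,0,0,0,0,0,1]
  ]
}}

```text
time: 60.48
eef_pos: [604.7, -291.6, 23.9]
ee_rot: [0.268, 0.73, 0.464, -0.424]
force: [0.6, -0.2, -2.3]
finger_gap: 0.73
gripper_force: 50.0
```

Emit:
{"fn": "servo_tool", "kwargs": {
  "commands": [
    [0.009,0,0.005,0,0,0,1],
    [0,0,0,0,0,0,1]
  ]
}}

```text
time: 60.72
eef_pos: [604.6, -291.7, 21.7]
ee_rot: [0.268, 0.73, 0.464, -0.424]
force: [0.9, -0.3, -1.4]
finger_gap: 0.734
gripper_force: 50.0
```

Emit:
{"fn": "servo_tool", "kwargs": {
  "commands": [
    [0.013,0,0.0075,0,0,0,1],
    [0.009,0,0.005,0,0,0,1],
    [0,0,0,0,0,0,1]
  ]
}}

```text
time: 61.1
eef_pos: [604.5, -291.7, 16.5]
ee_rot: [0.268, 0.73, 0.464, -0.424]
force: [-0.0, 0.2, -1.8]
finger_gap: 0.729
gripper_force: 50.0
```

Emit:
{"fn": "servo_tool", "kwargs": {
  "commands": [
    [0.007,0,0.004,0,0,0,1],
    [0,0,0,0,0,0,1]
  ]
}}

```text
time: 61.35
eef_pos: [604.7, -291.7, 15.1]
ee_rot: [0.268, 0.73, 0.464, -0.424]
force: [-0.7, 0.3, -1.0]
finger_gap: 0.73
gripper_force: 50.0
```

Emit:
{"fn": "servo_tool", "kwargs": {
  "commands": [
    [0.007,0,0.004,0,0,0,1],
    [0,0,0,0,0,0,1]
  ]
}}

```text
time: 61.6
eef_pos: [604.7, -291.9, 14.9]
ee_rot: [0.268, 0.73, 0.463, -0.425]
force: [-0.5, 2.3, 3.6]
finger_gap: 0.736
gripper_force: 50.0
```

Emit:
{"fn": "servo_tool", "kwargs": {
  "commands": [
    [0.005,0,0.003,0,0,0,1],
    [0,0,0,0,0,0,1]
  ]
}}

```text
time: 61.85
eef_pos: [604.8, -292.1, 14.9]
ee_rot: [0.269, 0.73, 0.463, -0.425]
force: [-2.0, 3.4, 6.8]
finger_gap: 0.73
gripper_force: 50.0
```

Emit:
{"fn": "servo_tool", "kwargs": {
  "commands": [
    [0,0,0,0,0,0,0.1],
    [0,0,0,0,0,0,-1],
    [0,0,0,0,0,0,-1],
    [0,0,0,0,0,0,-1],
    [0,0,0,0,0,0,-1],
    [0,0,-0.15,0,0,0,-1],
    [0,0,-0.25,0,0,0,-1],
    [-0.1,0,-0.2,0,0,0,-1],
    [-0.1,0,0,0,0.0556,0,-1],
    [0,0,0,0,0.0556,0,-1],
    [0,0,0,0,0.0556,0,-1],
    [0,0,0,0,0.0556,0,-1]
  ],
  "grip_force": 8
}}

```text
time: 63.35
eef_pos: [641.5, -215.1, 107.5]
ee_rot: [0.092, 0.832, 0.528, -0.145]
force: [-0.3, -0.1, 0.3]
finger_gap: 1.004
gripper_force: 0.0
```

Emit:
{"fn": "servo_tool", "kwargs": {
  "commands": [
    [0,0,0,0,0.0556,0,-1],
    [0,0,0,0,0.0556,0,-1],
    [0,0,0,0,0,0,-1],
    [0,0,0,0,0,0,-1]
  ]
}}

```text
time: 63.85
eef_pos: [641.0, -215.0, 106.5]
ee_rot: [-0.0, 0.844, 0.536, -0.002]
force: [-0.2, 0.7, 0.1]
finger_gap: 1.002
gripper_force: 0.0
```

```bash
python3 - <<'E'
from h import *
tl();dl((607.5,-286,9));boxc(snap("m7"))
E
```

```text
tilt -0.2 xerr 0.2 grasp [ 641.1 -214.9  125.2] q [-0.35  0.6   0.9   1.54 -0.48  1.24  0.18] F [-0.2  0.7  0.1] gap 87.2
world x,y,z in tool share/mm: [[0.00213, 0.00452, -2e-05], [0.00452, -0.00213, -1e-05], [-2e-05, -1e-05, -0.005]]
az -25.2 z-axis [-0.004 -0.002 -1.   ] pos [ 641.  -215.   106.5] turn share rz 0.0000 shift [-0.3912  0.0013  0.4887] t 63.85
dark blob 510.2 146.5 r 21.2
dark blob 524.7 70.0 r 24.5
dark blob 581.4 327.9 r 23.5
dark blob 588.6 226.5 r 22.7
```

Emit:
{"fn": "servo_tool", "kwargs": {
  "commands": [
    [-0.195,0,0.0,0,0,0,-1],
    [-0.195,0,0,0,0,0,-1],
    [0,0,0.15,0,0,0,-1],
    [0,0,0.15,0,0,0,-1],
    [0,0,0.15,0,0,0,-1],
    [0,0,0.035,0,0,0,-1],
    [0,0,0,0,0,0,1],
    [0,0,0,0,0,0,1],
    [0,0,0,0,0,0,1],
    [0,0,0,0,0,0,1],
    [0,0,0,0,0,0,1],
    [0,0,0,0,0,0,1]
  ],
  "grip_force": 45
}}

```text
time: 65.4
eef_pos: [607.9, -286.6, 11.2]
ee_rot: [0.0, 0.845, 0.535, -0.001]
force: [-1.1, 0.8, 5.9]
finger_gap: 0.737
gripper_force: 45.0
```

```bash
python3 - <<'E'
from h import *
tl();dl((601.7,133.1,160),6.2)
E
```

```text
tilt -0.1 xerr 0.0 grasp [ 607.9 -286.5   29.9] q [-0.21  0.68  0.84  1.62 -0.56  1.09  0.35] F [-1.1  0.8  5.9] gap 64.1
world x,y,z in tool share/mm: [[0.00213, 0.00452, -1e-05], [0.00452, -0.00213, -1e-05], [-1e-05, -0.0, -0.005]]
az -25.2 z-axis [-0.002 -0.002 -1.   ] pos [ 607.9 -286.6   11.2] turn share rz -0.1747 shift [ 2.0877  0.1953 -0.7486] t 65.4
```

Emit:
{"fn": "servo_tool", "kwargs": {
  "commands": [
    [0,0,-0.15,0,0,0,1],
    [0,0,-0.3,0,0,0,1],
    [0,0,-0.3,0,0,-0.0582,1],
    [0,0,0,0,0,-0.0582,1],
    [0,0,0,0,0,-0.0582,1],
    [0.261,0.0244,0,0,0,0,1],
    [0.261,0.0244,0,0,0,0,1],
    [0.261,0.0244,0,0,0,0,1],
    [0.261,0.0244,0,0,0,0,1],
    [0.261,0.0244,0,0,0,0,1],
    [0.261,0.0244,0,0,0,0,1],
    [0.261,0.0244,0,0,0,0,1]
  ]
}}

```text
time: 66.9
eef_pos: [601.5, 82.4, 158.8]
ee_rot: [-0.001, 0.668, 0.744, -0.002]
force: [0.6, -0.6, -1.8]
finger_gap: 0.734
gripper_force: 45.0
```

Emit:
{"fn": "servo_tool", "kwargs": {
  "commands": [
    [0.261,0.0244,0,0,0,0,1],
    [0,0,0.2,0,0,0,1],
    [0,0,0.2,0,0,0,1],
    [0,0,0,0,0,0,1],
    [0,0,0,0,0,0,1]
  ]
}}

```text
time: 67.53
eef_pos: [602.0, 132.8, 80.5]
ee_rot: [-0.0, 0.668, 0.744, -0.001]
force: [0.6, 0.3, -1.9]
finger_gap: 0.732
gripper_force: 45.0
```

```bash
python3 - <<'E'
from h import *
tl();dl((601.7,133.1,53.2),6.2)
E
```

```text
tilt -0.1 xerr 0.1 grasp [602.1 132.9  99.2] q [-0.83  0.43  0.71  1.72 -0.31  1.11  0.08] F [ 0.6  0.3 -1.9] gap 63.7
world x,y,z in tool share/mm: [[-0.00053, 0.00497, -1e-05], [0.00497, 0.00053, -1e-05], [-1e-05, -1e-05, -0.005]]
az 6.1 z-axis [-0.002 -0.002 -1.   ] pos [602.  132.8  80.5] turn share rz -0.0003 shift [ 0.0016 -0.0013  0.1365] t 67.53
```

Emit:
{"fn": "servo_tool", "kwargs": {
  "commands": [
    [0,0,0.1,0,0,0,1],
    [0,0,0.028,0,0,0,1],
    [0,0,0.008,0,0,0,1],
    [0,0,0.003,0,0,0,1],
    [0,0,0,0,0,0,1]
  ]
}}

```text
time: 68.15
eef_pos: [600.7, 133.2, 53.2]
ee_rot: [-0.002, 0.668, 0.744, -0.002]
force: [-5.9, -0.3, 9.9]
finger_gap: 0.732
gripper_force: 45.0
```

Emit:
{"fn": "servo_tool", "kwargs": {
  "commands": [
    [0,0,0,0,0,0,-0.85],
    [0,0,0,0,0,0,-0.85],
    [0,0,0,0,0,0,-0.85],
    [0,0,-0.25,0,0,0,-0.85],
    [0,0,-0.3,0,0,0,-1],
    [-0.25,-0.04,0,0,0,0,-1],
    [-0.25,-0.04,0,0,0,0,-1],
    [-0.25,-0.04,0,0,0,0,-1],
    [-0.25,-0.04,0,0,0,0,-1],
    [-0.25,-0.04,0,0,0,0,-1],
    [0,0,0,0,0,0,-1],
    [0,0,0,0,0,0,-1]
  ]
}}

```text
time: 69.65
eef_pos: [588.8, -119.1, 161.9]
ee_rot: [-0.001, 0.668, 0.744, -0.001]
force: [0.3, 1.0, 0.7]
finger_gap: 1.002
gripper_force: 0.0
```

```bash
python3 - <<'E'
from h import *
im=snap("f1");ims=snap("f1s","side");boxc(im);cells(im)
a=rect(im,45,430,690,70,390,2)          # 640x520 -> left
p=np.hstack([cv2.resize(a,(480,390)),cv2.resize(ims[95:225,165:272,::-1],(320,390))])
b=rect(im,48,435,525,130,310,4)  # 720x360 panel at tab height
p2=np.vstack([p,cv2.resize(b,(800,210))[:210]]) if 0 else np.vstack([p,np.pad(cv2.resize(b,(416,208)),((0,0),(0,384),(0,0)))])
cv2.imwrite("pics/f1.png",p2);print(p2.shape)
# tab in box frame, over several heights
c,s=np.cos(np.radians(6.2)),np.sin(np.radians(6.2))
for nm in("top0","f1"):
    g=cv2.cvtColor(rect(np.load(f"pics/{nm}.npy"),48,430,530,110,330,4),6)
    _,m=cv2.threshold(cv2.GaussianBlur(g,(5,5),0),150,255,0)
    for q in cv2.findContours(m,0,2)[0]:
        A=cv2.contourArea(q)/16
        if A>15:
            M=cv2.moments(q);x=530-M["m01"]/M["m00"]/4;y=330-M["m10"]/M["m00"]/4;dx,dy=x-545.5,y-224.5
            print(nm,"white",round(x,1),round(y,1),"A",A,"own",round(c*dx+s*dy,1),round(-s*dx+c*dy,1))
E
```

```text
dark blob 510.8 145.7 r 22.3
dark blob 525.0 70.2 r 24.9
dark blob 581.3 328.0 r 23.5
dark blob 588.9 226.4 r 23.1
dark blob 599.6 134.2 r 22.7
(598, 800, 3)
top0 white 455.1 231.4 A 92.53125 own -89.1 16.6
top0 white 529.1 326.2 A 15.5625 own -5.4 102.8
f1 white 455.1 231.3 A 127.53125 own -89.1 16.6
f1 white 528.9 320.3 A 44.21875 own -6.1 97.0
```

View pics/f1.png

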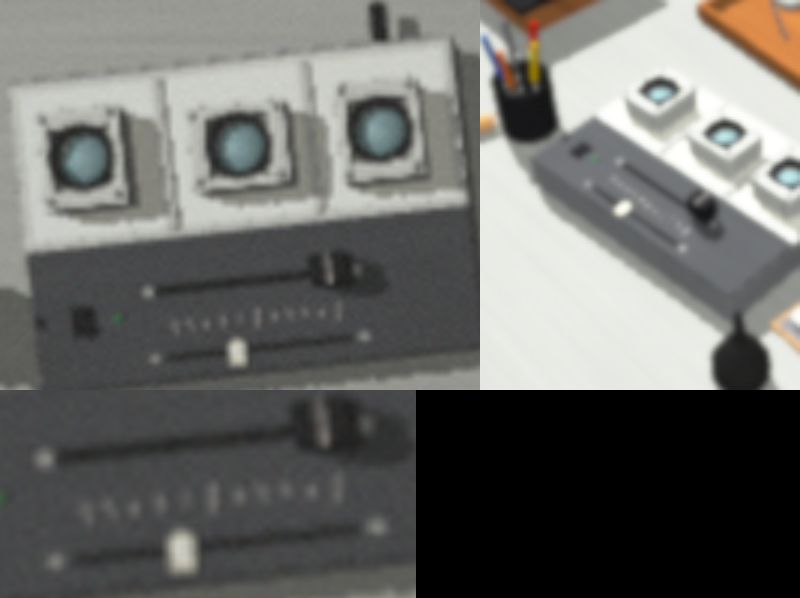

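All three cells lie on the glass lens up, at (82,155), (238,143) and (380,128) in the top crop. The dimmer line is at the off end at (325,425), and the tab is at (183,552), which calls for about 71 mm of travel. Turn the hand and go to the dimmer.

Emit:
{"fn": "servo_tool", "kwargs": {
  "commands": [
    [0,0,0,0,0,-0.0556,-1],
    [0,0,0,0,0,-0.0556,-1],
    [0,0,0,0,0,-0.0556,-1],
    [0,0,0,0,0,-0.0556,-1],
    [0,0,0,0,0,-0.0556,-1],
    [0,0,0,0,0,-0.0556,-1],
    [0,0,0,0,0,-0.0556,-1],
    [0,0,0,0,0,-0.0556,-1],
    [0,0,0,0,0,-0.0556,-1],
    [0,0,0,0,0,0,-1]
  ],
  "grip_force": 10
}}

```text
time: 71.0
eef_pos: [589.0, -117.9, 161.9]
ee_rot: [-0.002, -0.055, 0.998, -0.0]
force: [0.2, -0.7, 0.2]
finger_gap: 0.998
gripper_force: 0.0
```

```bash
python3 - <<'E'
from h import *
tl();dl((507,165,130),96.2)
E
```

```text
tilt 0.2 xerr 0.0 grasp [ 589.1 -117.8  180.6] q [-0.34  0.28  0.59  1.68 -0.16  1.24  1.96] F [ 0.2 -0.7  0.2] gap 86.9
world x,y,z in tool share/mm: [[-0.00497, -0.00055, -2e-05], [-0.00055, 0.00497, -1e-05], [2e-05, -0.0, -0.005]]
az 96.3 z-axis [-0.003 -0.001 -1.   ] pos [ 589.  -117.9  161.9] turn share rz 0.0005 shift [0.2545 1.4505 0.1595] t 71.0
```

Emit:
{"fn": "servo_tool", "kwargs": {
  "commands": [
    [0.0424,0.2418,0,0,0,0,-1],
    [0.0424,0.2418,0,0,0,0,-1],
    [0.0424,0.2418,0,0,0,0,-1],
    [0.0424,0.2418,0,0,0,0,-1],
    [0.0424,0.2418,0,0,0,0,-1],
    [0.0424,0.2418,0,0,0,0,-1],
    [0,0,0,0,0,0,-1],
    [0,0,0.2,0,0,0,-1],
    [0,0,0.15,0,0,0,-1],
    [0,0,0,0,0,0,-1]
  ]
}}

```text
time: 72.25
eef_pos: [504.5, 161.9, 89.7]
ee_rot: [-0.004, -0.053, 0.999, -0.002]
force: [-0.7, 0.5, 0.2]
finger_gap: 1.001
gripper_force: 0.0
```

```bash
python3 - <<'E'
from h import *
tl();dl((506.7,164.9,52),96.2)
E
```

```text
tilt 0.5 xerr 0.2 grasp [504.6 162.  108.4] q [-0.72  0.19  0.4   1.91 -0.08  1.07  1.39] F [-0.7  0.5  0.2] gap 87.1
world x,y,z in tool share/mm: [[-0.00497, -0.00053, -4e-05], [-0.00053, 0.00497, -2e-05], [4e-05, -2e-05, -0.005]]
az 96.1 z-axis [-0.008 -0.004 -1.   ] pos [504.5 161.9  89.7] turn share rz -0.0005 shift [-0.0141  0.0144  0.1884] t 72.25
```

Emit:
{"fn": "servo_tool", "kwargs": {
  "commands": [
    [-0.01,0.014,0.1,0,0,0,-1],
    [0,0,0.085,0,0,0,-1],
    [0,0,0,0,0,0,1],
    [0,0,0,0,0,0,1],
    [0,0,0,0,0,0,1],
    [0,0,0,0,0,0,1],
    [0,0,0,0,0,0,1],
    [0,0,0,0,0,0,1],
    [0,0,0,0,0,0,1],
    [0,0,0,0,0,0,1],
    [0,0,0,0,0,0,1],
    [0,0,0,0,0,0,1]
  ]
}}

```text
time: 73.75
eef_pos: [507.9, 166.0, 54.8]
ee_rot: [-0.002, -0.055, 0.999, -0.001]
force: [-0.4, -2.0, 0.4]
finger_gap: 0.295
gripper_force: 10.0
```

```bash
python3 - <<'E'
from h import *
tl();dl((499,235.4,52),96.2)
E
```

```text
tilt 0.2 xerr 0.1 grasp [507.9 166.1  73.5] q [-0.72  0.24  0.39  1.94 -0.11  0.99  1.4 ] F [-0.4 -2.   0.4] gap 25.7
world x,y,z in tool share/mm: [[-0.00497, -0.00054, -2e-05], [-0.00054, 0.00497, -1e-05], [2e-05, -1e-05, -0.005]]
az 96.3 z-axis [-0.003 -0.002 -1.   ] pos [507.9 166.   54.8] turn share rz 0.0003 shift [0.0065 0.3496 0.0137] t 73.75
```

Emit:
{"fn": "servo_tool", "kwargs": {
  "commands": [
    [0,0.08,0,0,0,0,1],
    [0,0.08,0,0,0,0,1],
    [0,0.08,0,0,0,0,1],
    [0,0.08,0,0,0,0,1],
    [0,0.025,0,0,0,0,1],
    [0,0.01,0,0,0,0,1],
    [0,0,0,0,0,0,1],
    [0,0,0,0,0,0,1]
  ]
}}

```text
time: 74.75
eef_pos: [500.1, 237.2, 54.8]
ee_rot: [-0.002, -0.054, 0.999, -0.0]
force: [-0.4, 1.4, 2.5]
finger_gap: 0.296
gripper_force: 10.0
```

```bash
python3 - <<'E'
from h import *
tl();dl((500.2,236.5,54.8),96.2)
E
```

```text
tilt 0.2 xerr 0.0 grasp [500.1 237.2  73.5] q [-0.8   0.27  0.35  1.89 -0.11  1.    1.28] F [-0.4  1.4  2.5] gap 25.7
world x,y,z in tool share/mm: [[-0.00497, -0.00054, -2e-05], [-0.00054, 0.00497, -0.0], [2e-05, -0.0, -0.005]]
az 96.2 z-axis [-0.003 -0.001 -1.   ] pos [500.1 237.2  54.8] turn share rz 0.0002 shift [-0.0003 -0.0037  0.0001] t 74.75
```

Emit:
{"fn": "servo_tool", "kwargs": {
  "commands": [
    [0,0,0,0,0,0,-1],
    [0,0,0,0,0,0,-1],
    [0,0,0,0,0,0,-1],
    [0,0,0,0,0,0,-1],
    [0,0,-0.25,0,0,0,-1],
    [0,0,-0.3,0,0,0,-1],
    [0,-0.25,0,0,0,0,-1],
    [0,-0.25,0,0,0,0,-1],
    [0,-0.25,0,0,0,0,-1],
    [0,-0.25,0,0,0,0,-1],
    [0,-0.25,0,0,0,0,-1],
    [0,-0.25,0,0,0,0,-1]
  ]
}}

```text
time: 76.25
eef_pos: [533.2, -62.8, 165.3]
ee_rot: [-0.001, -0.055, 0.999, -0.001]
force: [0.1, 1.3, -0.3]
finger_gap: 0.999
gripper_force: 0.0
```

Emit:
{"fn": "servo_tool", "kwargs": {
  "commands": [
    [0,-0.15,0,0,0,0,-1],
    [0,0,0,0,0,0,-1],
    [0,0,0,0,0,0,-1]
  ]
}}

```text
time: 76.62
eef_pos: [536.4, -90.0, 165.0]
ee_rot: [-0.002, -0.055, 0.998, -0.0]
force: [0.1, -0.5, -0.8]
finger_gap: 0.999
gripper_force: 0.0
```

```bash
python3 - <<'E'
from h import *
im=snap("f2");boxc(im);print(state()["eef_pos"].round(0),state()["time"])
c,s=np.cos(np.radians(6.2)),np.sin(np.radians(6.2));o=np.array([545.5,224.5])
def prof(im,z,ox,yr):
    p=camera_params("top");V=p["view"];g=cv2.cvtColor(im,cv2.COLOR_RGB2GRAY).astype(np.float32);out=0
    ys=np.arange(*yr,.25)
    for xx in ox:
        P=np.stack([o[0]+c*xx-s*ys,o[1]+s*xx+c*ys,0*ys+z,0*ys+1],1)@V.T
        out=out+cv2.remap(g,(p["fx"]*P[:,0]/P[:,2]+p["cx"]).astype(np.float32)[None],(p["fy"]*P[:,1]/P[:,2]+p["cy"]).astype(np.float32)[None],cv2.INTER_CUBIC)[0]
    out=out/len(ox);w=np.clip(out-out.min()-.5*(out.max()-out.min()),0,None);return (w*ys).sum()/w.sum(),out.min(),out.max()
print("tab",prof(im,48,[-95,-92,-90,-88,-85],(5,29)))
print("line now",prof(im,73,[-50,-47,-45,-43,-40],(7,25)))
print("line off",prof(np.load("pics/f1.npy"),73,[-50,-47,-45,-43,-40],(-64,-46)))
E
```

```text
dark blob 508.8 119.3 r 15.8
dark blob 524.7 162.3 r 19.3
dark blob 524.7 84.2 r 30.1
dark blob 581.2 328.2 r 23.6
dark blob 588.7 226.7 r 23.2
dark blob 599.7 134.0 r 22.7
[536. -89. 165.] 76.675
tab (np.float64(16.685275547365986), np.float32(56.523094), np.float32(194.11382))
line now (np.float64(18.96290928773975), np.float32(28.999023), np.float32(92.9449))
line off (np.float64(-53.49399465351836), np.float32(36.38872), np.float32(97.74712))
```

The direct comparison puts the line about 2 mm above the tab, so I'll nudge it back.

Emit:
{"fn": "servo_tool", "kwargs": {
  "commands": [
    [0,0.2357,0,0,0,0,-1],
    [0,0.2357,0,0,0,0,-1],
    [0,0.2357,0,0,0,0,-1],
    [0,0.2357,0,0,0,0,-1],
    [0,0.2357,0,0,0,0,-1],
    [0,0.2357,0,0,0,0,-1],
    [0,0.2357,0,0,0,0,-1],
    [0,0,0,0,0,0,-1],
    [0,0,0.2,0,0,0,-1],
    [0,0,0.2,0,0,0,-1],
    [0,0,0,0,0,0,-1],
    [0,0,0,0,0,0,-1]
  ]
}}

```text
time: 78.18
eef_pos: [500.9, 237.1, 86.1]
ee_rot: [-0.001, -0.055, 0.999, -0.0]
force: [0.1, 0.2, 0.4]
finger_gap: 0.998
gripper_force: 0.0
```

```bash
python3 - <<'E'
from h import *
dl((500.1,237.2,54.5),96.2)
E
```

```text
az 96.3 z-axis [-0.002 -0.001 -1.   ] pos [500.9 237.1  86.1] turn share rz 0.0004 shift [0.0038 0.0009 0.1582] t 78.17
```

Emit:
{"fn": "servo_tool", "kwargs": {
  "commands": [
    [0,0,0.1,0,0,0,-1],
    [0,0,0.058,0,0,0,-1],
    [0,0,0,0,0,0,1],
    [0,0,0,0,0,0,1],
    [0,0,0,0,0,0,1],
    [0,0,0,0,0,0,1],
    [0,0,0,0,0,0,1],
    [0,0,0,0,0,0,1],
    [0,0,0,0,0,0,1],
    [0,0,0,0,0,0,1],
    [0,0,0,0,0,0,1],
    [0,0,0,0,0,0,1]
  ]
}}

```text
time: 79.68
eef_pos: [500.1, 236.8, 53.1]
ee_rot: [-0.002, -0.055, 0.999, -0.001]
force: [-0.1, 0.2, 0.1]
finger_gap: 0.297
gripper_force: 10.0
```

Emit:
{"fn": "servo_tool", "kwargs": {
  "commands": [
    [0,-0.009,0,0,0,0,1],
    [0,0,0,0,0,0,1],
    [0,0,0,0,0,0,1],
    [0,0,0,0,0,0,1]
  ]
}}

```text
time: 80.18
eef_pos: [500.2, 235.1, 53.1]
ee_rot: [-0.002, -0.055, 0.999, -0.001]
force: [-0.9, 2.4, -0.5]
finger_gap: 0.299
gripper_force: 10.0
```

Emit:
{"fn": "servo_tool", "kwargs": {
  "commands": [
    [0,0,0,0,0,0,-1],
    [0,0,0,0,0,0,-1],
    [0,0,0,0,0,0,-1],
    [0,0,0,0,0,0,-1],
    [0,0,-0.25,0,0,0,-1],
    [0,0,-0.3,0,0,0,-1],
    [0,-0.25,0,0,0,0,-1],
    [0,-0.25,0,0,0,0,-1],
    [0,-0.25,0,0,0,0,-1],
    [0,-0.25,0,0,0,0,-1],
    [0,-0.25,0,0,0,0,-1],
    [0,-0.25,0,0,0,0,-1]
  ]
}}

```text
time: 81.68
eef_pos: [533.4, -64.7, 163.7]
ee_rot: [-0.001, -0.055, 0.999, -0.001]
force: [1.0, -0.0, 0.1]
finger_gap: 1.0
gripper_force: 0.0
```

Emit:
{"fn": "servo_tool", "kwargs": {
  "commands": [
    [0,-0.15,0,0,0,0,-1],
    [0,0,0,0,0,0,-1],
    [0,0,0,0,0,0,-1]
  ]
}}

```text
time: 82.05
eef_pos: [536.6, -91.9, 163.4]
ee_rot: [-0.002, -0.055, 0.998, -0.0]
force: [0.5, -0.3, 0.7]
finger_gap: 1.001
gripper_force: 0.0
```

```bash
python3 - <<'E'
from h import *
im=np.mean([camera("top").astype(float) for _ in range(4)],0).astype(np.uint8);boxc(im)
c,s=np.cos(np.radians(6.2)),np.sin(np.radians(6.2));o=np.array([545.5,224.5])
def prof(im,z,ox,yr):
    p=camera_params("top");V=p["view"];g=cv2.cvtColor(im,cv2.COLOR_RGB2GRAY).astype(np.float32);out=0
    ys=np.arange(*yr,.25)
    for xx in ox:
        P=np.stack([o[0]+c*xx-s*ys,o[1]+s*xx+c*ys,0*ys+z,0*ys+1],1)@V.T
        out=out+cv2.remap(g,(p["fx"]*P[:,0]/P[:,2]+p["cx"]).astype(np.float32)[None],(p["fy"]*P[:,1]/P[:,2]+p["cy"]).astype(np.float32)[None],cv2.INTER_CUBIC)[0]
    out=out/len(ox);w=np.clip(out-out.min()-.5*(out.max()-out.min()),0,None);return (w*ys).sum()/w.sum()
print("tab",prof(im,48,[-95,-92,-90,-88,-85],(5,29)),"line",prof(im,73,[-50,-47,-45,-43,-40],(7,25)))
E
```

```text
dark blob 504.0 259.3 r 20.0
dark blob 581.2 328.0 r 23.6
dark blob 588.9 226.4 r 23.1
dark blob 599.5 134.0 r 22.7
tab 16.673095338263057 line 17.24980636834386
```

The line and tab now agree to within 0.6 mm, all three lens wells are in their fields, and the arm is clear.

```bash
python3 -c "
from plant import *
print(sign_off())"
```

```text
the job is handed in; nothing more can be done
None
```

I handed the job in: I slid the dimmer to off first, put the setting plate back on its rest, loaded all three cells lens up, one to a field (two turned over), then raised the dimmer to within about 0.6 mm of the set-point tab by camera, after nudging it back about 2 mm from a slight overshoot.

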